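Line up the flour packets under the rack edge

ROBOT

A 7-joint arm with a two-finger parallel gripper is mounted at the origin on the work surface. World frame = base frame: x ahead of the robot, y to its left, z up, the work surface at z = 0. Lengths are in mm, angles in rad, forces in N, time in s.
With the tool pointing down it reaches from about 400 to 850 mm from the base axis. Payload 4.5 kg.
Tool frame: the origin (TCP) lies at the very end of the fingers, on their centre line; the grasp point (between the pads) lies 19 mm behind it; z points along the fingers, y is the line along which they close (so a half turn about z gives the same grasp; the last joint's range is limited). The gripper opens to 85 mm and grips with 20 to 120 N. Pads are 22 mm wide; open, the fingers measure 114 mm over their backs; the gripper's body (76 mm by 85 mm) begins 54 mm behind the grasp point. The pads swing forward as they close: fully open they stand 13 mm farther back than shut.
Start: joints at [1.16, 0.689, -0.195, 1.565, 0.157, 0.902, -0.215], TCP at [268.954, -564.197, 231.317] pointing down, gripper open.
Joint ranges: [-3.01, 3.01], [-0.46, 2.08], [-1.47, 1.51], [0.13, 2.56], [-1, 4.14], [0.04, 2.09], [-2.66, 2.66]. Speed limits (rad/s): [2.57, 2.57, 3.14, 3.14, 3.14, 3.14, 3.14].

INTERFACE

Orientations are given as a rotation vector (axis times angle).
In Python, from rig import monitor, read_camera, robot, models gives the robot as it stands. The module is installed in compiled form; this text tells all that it offers.
- The arm moves only by the tool step_arm, never from a script. Its argument "commands" is a list of rows, each a list of 3 entries, a list of its own where there are three numbers: the shift along the tool's x, y, z in mm, then the turn about the tool's z in rad, then the opening, from -1 (shut) to 1 (fully open), so that 0 is half open. A call has 1 to 8 rows; each row shifts and turns the commanded pose from where the row before left it, along the tool's axes as they then stand; what a row does not reach is not made up. A row lasts 1/10 s, in which the tool goes at most 50 mm and 8.59 degrees, less where a joint would pass 70% of its speed; a pose out of reach is approached as far as the arm can. A call is refused whole if a number of a shift passes 50 or a number of a turn 0.15, either way. A call with a gripper value outside its range is refused whole. The fingers move at their own pace and stop on an object; "newtons" is the grip in N (left out, the last holds). Time passes only in rows, so rows that do not move let the fingers close. It gives the time, the measured TCP pose, the force, the opening and the grip force at its end, in the units of the state.
- monitor.get_obs(): the state, without advancing time (a new reading comes with each control period).
- read_camera(name): name is "scene" or "side" or "wrist"; returns a dict with "image" (384x512x3 uint8, red, green, blue), "fx", "fy", "cx", "cy" (pixels), "xyz" and "attitude" of the camera in the world. Camera axes: x right, y up, looking along -z (the intrinsics and any distortion apply to the point x, -y, -z); pixel columns grow to the right and rows downward; lengths in mm; the calibration is good to about 2 mm. The wrist camera is an equidistant fisheye: a pixel r from the principal point sees the ray r / f radians off the axis. A picture is of the moment at which its call begins. There is no depth.
- robot.close_job(): hands the job in; it is judged then, once.
Trained networks look in the newest picture that a camera, given by its name, has taken for a name from the list of things; names that differ only in an ending like _2 or _b are one class to them, and where a whole thing is asked for, a point or a joint stands for the part that bears it (a point fixed in the world has none). Each returns a list of dicts, best first, with "score" (0 to 1); they miss things now and then, are a little off and sometimes report something else, mostly with a low value. They report only what shows in the picture. A call takes as long as a camera call. They do not tell look-alikes from the thing itself.
- models.cut_out(camera, name): "mask" (384x512 bool, what is visible of it) and "bbox" ([centre column, centre row, width, height] in pixels, round what is visible of it).
The state is a dict: "clock": time; "joint_positions": joint angles; "dq": joint speeds; "tau": joint torques, N m; "tool_pos": TCP position; "tcp_rot": TCP orientation; "force": force on the tool from outside, world axes, zero at the start; "wrist_torque": the same for the moment, N m; "width": finger opening in mm; "grasp_force": force on a finger pad.
Only numpy, scipy, OpenCV 4.12 (cv2) and the standard library are available. Lean on these libraries where they do the work, as an engineer would, in place of code of your own. Each camera call takes 0.05 s, during which the arm holds its last target. There are 200 camera calls.

TASK

Take the wooden pusher by its slanted grip board and use its straight bar to push the three flour packets back under the wire rack, until they stand upright in one straight row with their front faces flush with the rack's front edge and square to it. Touch the packets only with the pusher, and leave the bottle, the jar and the mug where they are. Then draw the pusher at least 6 cm back from the row, set it down flat on the counter and let go of it.

Things in the scene. Friction and masses are not known exactly. Their poses are not given: they have to be found in the camera images.
- rack: Fixed open wire rack of bare steel on 4 thin legs: 310 mm wide (y), 200 mm deep (x), 200 mm high, underside of frame at 192 mm, crockery on the back of its top. Origin: on the counter straight below the middle of its front edge. x points level from the front edge in under the rack (x = 0 is the plane of the front edge), y along the edge, z up. Legs 8 mm square at y = -151 and +151 mm.
- packet0: One of three identical upright paper flour packets, white with a blue band: 60 mm deep (x), 50 mm wide (y), 110 mm high, about 0.35 kg, loose on the counter, in a ragged row in front of the rack. Origin: centre of the underside; z up. Its front is its -x face, 30 mm from the origin, turned up to 15 degrees either way from the rack's front.
- packet1: One of three identical upright paper flour packets, white with a blue band: 60 mm deep (x), 50 mm wide (y), 110 mm high, about 0.35 kg, loose on the counter, in a ragged row in front of the rack. Origin: centre of the underside; z up. Its front is its -x face, 30 mm from the origin, turned up to 15 degrees either way from the rack's front.
- packet2: One of three identical upright paper flour packets, white with a blue band: 60 mm deep (x), 50 mm wide (y), 110 mm high, about 0.35 kg, loose on the counter, in a ragged row in front of the rack. Origin: centre of the underside; z up. Its front is its -x face, 30 mm from the origin, turned up to 15 degrees either way from the rack's front.
- pusher: Loose wooden pusher, 0.3 kg. Bar 200 mm long (y), 30 deep (x), 24 high; flat front at x = +15 mm. Two feet 12 mm high run back to x = -69 at y = -90 and +90. Grip board 100 mm wide (y), 12 thick, leans back to -x 35 deg from vertical; top edge 94 mm high at x = -60. Origin: centre of bar's underside, z up. Starts flat on the counter 0.21-0.25 m before the rack, +x to the packets within 15 deg.
- pusher_grip (a point): Grip point in the middle of the grip board's thickness and width, 28 mm below its top edge along the board: x = -43.6, y = 0, z = 70.8 mm in the pusher's frame, same axes. Grip the board across its 12 mm thickness, fingers pointing along the board, down and forward, 35 degrees from vertical.
- oil: Bystander: upright green glass bottle, 62 mm in diameter, 190 mm high. Origin: centre of the underside.
- jam: Bystander: closed amber glass jar, 72 mm in diameter, 100 mm high. Origin: centre of the underside.
- mug: Bystander: white mug, 80 mm in diameter, 90 mm high, with a handle at its +y side. Origin: centre of the underside.
Things that resemble listed ones, but are neither listed nor needed, are in the scene too. There is more than one size of the pusher; the job needs the smaller. Leave any black look-alike of the packet1 alone.

How it is judged (in metres and radians):
On the way, in this order (a step that is already met when the one before it is completed fails the run):
1. the pusher is held by the fingers (contact force between the fingers and pusher above 4 N), for 0.2 s.
2. the three packets stand in a straight row, fronts flush with the rack's front edge, while the pusher is held (x of packet0 in the frame of rack between 0.021 and 0.039 m and y of packet0 in the frame of rack between -0.14 and 0.14 m and angle between the x axis of each of packet0, packet1, packet2 and the x axis of rack, either way round below 0.1 rad and angle between each of packet0, packet1, packet2's own z axis and vertical below 0.1 rad and x of packet1 in the frame of rack between 0.021 and 0.039 m and y of packet1 in the frame of rack between -0.14 and 0.14 m and x of packet2 in the frame of rack between 0.021 and 0.039 m and y of packet2 in the frame of rack between -0.14 and 0.14 m and contact force between the fingers and pusher above 2 N), for 0.2 s.
At the end, for the whole second after the job is handed in: Packets upright between the rack legs, fronts within 9 mm of the plane of the rack's front edge and 0.1 rad of square; pusher flat and still on the counter, its bar at least 40 mm in front of that plane; bottle, jar and mug within 20 mm of their starts (x of packet0 in the frame of rack between 0.021 and 0.039 m and y of packet0 in the frame of rack between -0.14 and 0.14 m and angle between the x axis of each of packet0, packet1, packet2 and the x axis of rack, either way round below 0.1 rad and angle between each of packet0, packet1, packet2, pusher's own z axis and vertical below 0.1 rad and x of packet1 in the frame of rack between 0.021 and 0.039 m and y of packet1 in the frame of rack between -0.14 and 0.14 m and x of packet2 in the frame of rack between 0.021 and 0.039 m and y of packet2 in the frame of rack between -0.14 and 0.14 m and x of pusher in the frame of rack below -0.055 m and height (world z) of pusher below 0.006 m and linear speed of each of pusher, packet0, packet1, packet2 below 0.02 m/s and distance of each of oil, jam, mug from where it was at the start of the episode below 0.02 m); the robot touches nothing.
It fails at once if the gripper or arm touches a packet (contact force between any of the fingers, the arm and packet0 above 1.5 N or contact force between any of the fingers, the arm and packet1 above 1.5 N or contact force between any of the fingers, the arm and packet2 above 1.5 N).
It fails at once if a packet is tipped (angle between any of packet0, packet1, packet2's own z axis and vertical above 0.5 rad).
It fails at once if the bottle, the jar or the mug is moved or tipped (distance of any of oil, jam, mug from where it was at the start of the episode above 0.02 m or angle between any of oil, jam, mug's own z axis and vertical above 0.4 rad).
It also fails if it takes over 43 s, if anything falls off the work surface, if the arm or the gripper's body presses on something with over 40 N, if the wrist force passes 120 N, or if a joint passes its speed limit or range.

## Working session

There is one attempt and no reset: what is moved stays moved. The work goes in short steps, Python scripts to look and compute and a tool call to move; the robot and the scene stay as the last step left them, time stands still between calls to the robot, and variables do not carry over. Pictures are saved under pics/ and viewed, at most 14 in all, crops included, and the job is handed in when it is done.

Besides the shell and the picture viewer there is one more tool, called as a command line: name --argument value ..., lists and objects as JSON in quotes. step_arm: Moves the arm, as the interface text tells. Its arguments: {"type":"object","properties":{"commands":{"type":"array","items":{"type":"array"}},"newtons":{"type":"number"}},"required":["commands"]}

```bash
mkdir -p pics
cat > h.py <<'E'
import numpy as np,cv2
from rig import monitor, read_camera, robot, models
from scipy.spatial.transform import Rotation as R
def ray(c,u,v):
    # returns origin, dir(s)
    x=(np.asarray(u,float)-c["cx"])/c["fx"];y=(np.asarray(v,float)-c["cy"])/c["fy"]
    if c.get("fish"):
        r=np.hypot(x,y)+1e-12;s=np.sin(r)/r
        d=np.stack([x*s,-y*s,-np.cos(r)],-1)
    else: d=np.stack([x,-y,-np.ones_like(x)],-1)
    return np.array(c["xyz"]),d@att(c).T
def att(c):
    a=np.array(c["attitude"],float)
    return a if a.shape==(3,3) else R.from_rotvec(a).as_matrix()
def proj(c,P):
    p=(np.atleast_2d(P)-np.array(c["xyz"]))@att(c);x,y,z=p[:,0],-p[:,1],-p[:,2]
    if c.get("fish"):
        rr=np.hypot(x,y)+1e-12;t=np.arctan2(rr,z);x,y=x/rr*t,y/rr*t
    else: x,y=x/z,y/z
    return np.stack([c["cx"]+c["fx"]*x,c["cy"]+c["fy"]*y],-1)
def cam(n):
    c=read_camera(n);c["fish"]=n=="wrist";return c
def onplane(c,u,v,z=0):
    o,d=ray(c,u,v);return o+d*((z-o[2])/d[...,2])[...,None]
E
python3 - <<'E'
from h import *
im=[]
for n in("scene","side","wrist"):
    c=cam(n);im.append(c["image"]);print(n,{k:v for k,v in c.items() if k!="image"})
    for t in("rack","packet0","pusher","oil","jam","mug"):
        for r in models.cut_out(n,t):print(t,round(r["score"],2),np.round(r["bbox"]).astype(int),np.round(onplane(c,r["bbox"][0],r["bbox"][1],40)).astype(int))
cv2.imwrite("pics/a.png",cv2.resize(im[0],(800,600))[:,:,::-1])
cv2.imwrite("pics/b.png",cv2.resize(im[1],(800,600))[:,:,::-1])
cv2.imwrite("pics/c.png",im[2][:,:,::-1])
print(monitor.get_obs())
E
```

```text
scene {'fx': 455.7616732383603, 'fy': 455.7616732383603, 'cx': 249.9570548937702, 'cy': 186.53115745123418, 'xyz': array([1355.79871667,  -18.27518743, 1194.85924714]), 'attitude': array([0.48028232, 0.47362034, 1.54197758]), 'fish': False}
rack 0.6 [324 178 104 131] [516 209  40]
packet0 0.92 [252 197  26  28] [592 -14  40]
packet0 0.92 [257 178  27  32] [522  -2  40]
packet0 0.91 [322 259  32  40] [793 183  40]
packet0 0.83 [260 222  28  41] [680   9  40]
pusher 0.68 [192 135  78  78] [ 349 -222   40]
pusher 0.61 [203 230  36  64] [ 712 -156   40]
oil 0.97 [282 246  27  53] [756  72  40]
oil 0.39 [125 180  28  36] [ 541 -410   40]
jam 0.59 [125 181  29  34] [ 544 -410   40]
jam 0.28 [203 233  35  64] [ 720 -155   40]
mug 0.67 [201 231  35  65] [ 713 -160   40]
side {'fx': 476.4746929407079, 'fy': 476.4746929407079, 'cx': 255.634423598047, 'cy': 191.14688928537723, 'xyz': array([-357.56093091,  305.2490199 , 1216.44881715]), 'attitude': array([ 0.48360564, -0.67789807, -1.80780559]), 'fish': False}
packet0 0.97 [255 208  26  35] [545  -3  40]
packet0 0.82 [239 176  18  32] [697   3 
[... 632 characters left out ...]
tions': array([ 1.15981084,  0.68910751, -0.19460375,  1.56531522,  0.15731311,
        0.90249777, -0.21511145]), 'dq': array([ 1.59195444e-03, -4.78618008e-05, -3.61362414e-04,  8.27545752e-04,
        8.68126234e-04, -8.48963264e-05, -3.28268969e-05]), 'tau': array([ 1.67314175e-05, -5.39559531e+01, -1.26696233e+00, -1.58883888e+01,
        9.98915581e-03,  1.53713736e-03,  2.28560168e-05]), 'tool_pos': array([ 268.94360502, -564.19307513,  231.30805249]), 'tcp_rot': array([3.06416062e+00, 6.92946690e-01, 2.43881818e-05]), 'force': array([-0.99244942,  0.86875342, -0.17802956]), 'wrist_torque': array([-0.00552475,  0.03409974,  0.02124527]), 'grasp_force': 0.0, 'width': 85.08744778580302}
```

View pics/a.png

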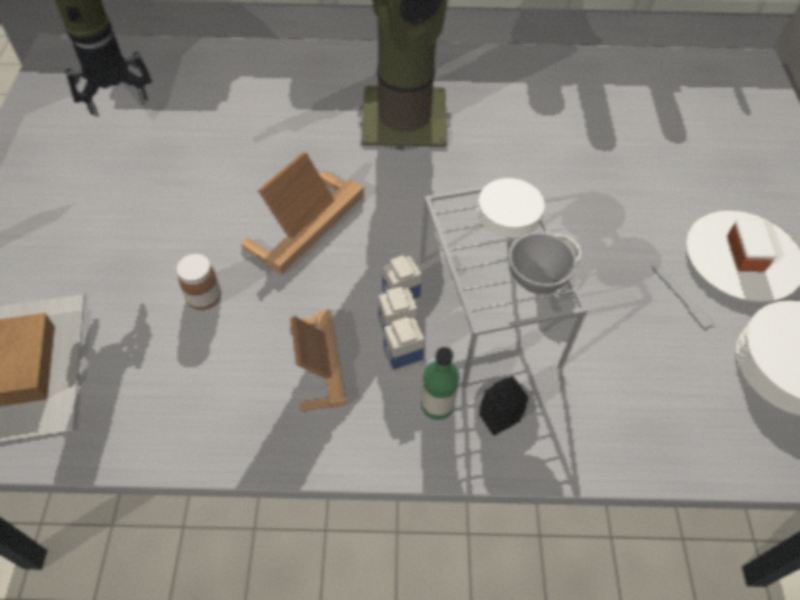

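View pics/b.png

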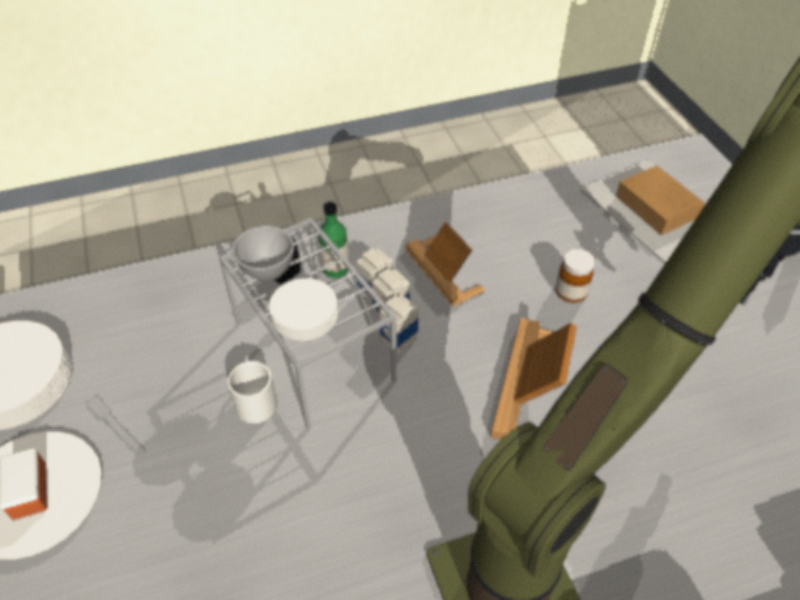

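The first picture shows two wooden pushers. One is large, at scene px (300,215) of 800, near world (350,-220). The other is smaller, at (320,360), near (710,-155). The three white and blue packets are at (402,275), (397,305) and (404,340). The black look-alike is at (503,405). The second picture, from the side, shows the same: small pusher at (440,262), large one at (535,375). The smaller one fits, since its bar faces the packets and it lies just in front of them. I'll confirm it in enlarged crops.

Run:
```python
from h import *
import pickle
D={}
for n,(u,v) in(("scene",(170,110)),("side",(140,125))):
    c=cam(n);D[n]=c
    im=cv2.resize(c["image"][v:v+150,u:u+200],None,fx=4,fy=4,interpolation=cv2.INTER_CUBIC)
    for k in range(0,200,20):cv2.putText(im,str(u+k),(k*4,10),0,.35,(255,0,0),1);cv2.line(im,(k*4,12),(k*4,18),(255,0,0),1)
    for k in range(0,150,20):cv2.putText(im,str(v+k),(0,k*4+4),0,.35,(255,0,0),1)
    cv2.imwrite(f"pics/z_{n}.png",im[:,:,::-1])
pickle.dump(D,open("D.pkl","wb"))
```

```text
(no output)
```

View pics/z_scene.png

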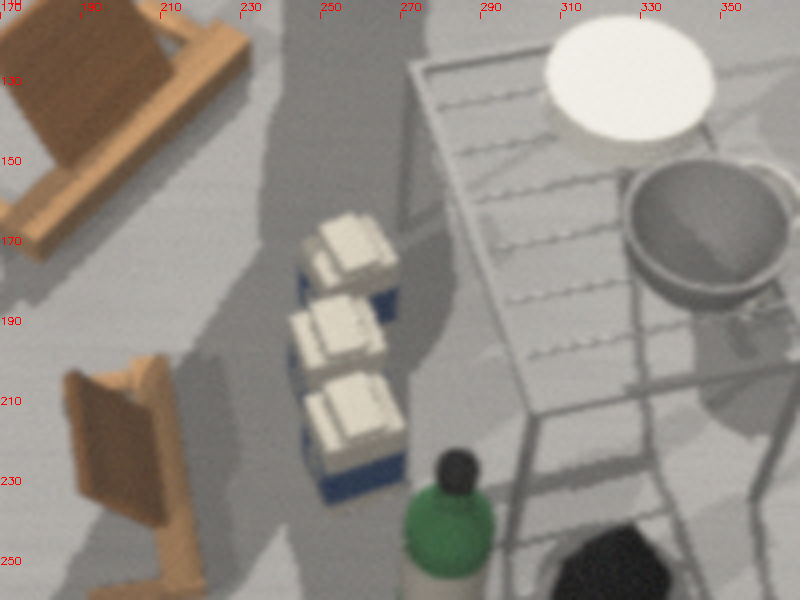

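View pics/z_side.png

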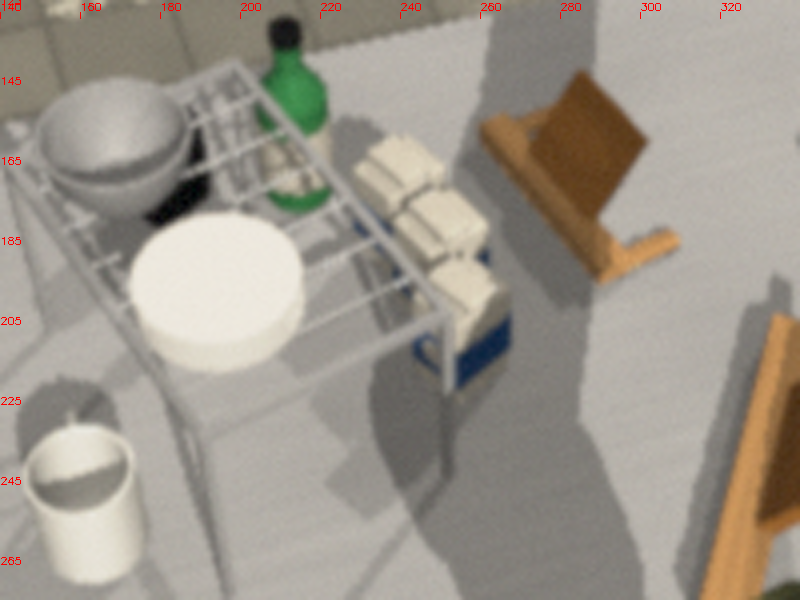

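These crops confirm it. The small pusher has its bar at scene px (211..221, 199..257), with the front edge facing the packets and the board leaning away. In the side view its bar runs (262..291, 155..194). The other one is clearly larger. Next I'll fit poses to the masks and the rack corners.

```bash
cat > fit.py <<'E'
from h import *
from scipy.optimize import least_squares, minimize
def T(p,P):
    c,s=np.cos(p[2]),np.sin(p[2]);P=np.asarray(P,float)
    return np.stack([p[0]+c*P[:,0]-s*P[:,1],p[1]+s*P[:,0]+c*P[:,1],P[:,2]],-1)
def box(x0,x1,y0,y1,z0,z1):return np.array([[x,y,z] for x in(x0,x1) for y in(y0,y1) for z in(z0,z1)])
t=np.array([.5736,.8192]) # unused sign: board leans to -x going up
n=np.array([.8192,.5736])
top=np.array([-60+0,94.])
def board(z1=94,z0=20):
    g=np.array([-43.6,70.8]);u=np.array([-.5736,.8192]);nn=np.array([.8192,.5736])
    return np.array([[ (g+a*u+b*nn)[0],y,(g+a*u+b*nn)[1]] for a in(28,-66) for b in(-6,6) for y in(-50,50)])
PUSH=[box(-15,15,-100,100,0,24),box(-69,-15,-96,-84,0,12),box(-69,-15,84,96,0,12),board()]
PACK=[box(-30,30,-25,25,0,88),box(-12,12,-21,21,88,110)]
S=4
def sil(c,parts,p):
    m=np.zeros((384*S,512*S),np.uint8)
    for b in parts:
        q=proj(c,T(p,b));cv2.fillConvexPoly(m,cv2.convexHull(np.round((q+.5)*S).astype(np.int32)),1)
    return cv2.resize(m.astype(np.float32),(512,384),interpolation=cv2.INTER_AREA)
def iou(a,b):return np.minimum(a,b).sum()/np.maximum(a,b).sum()
def fit(views,parts,p0):
    f=lambda q:-sum(iou(sil(c,parts,q*[1,1,.01]),m) for c,m in views)
    q=np.array(p0)/[1,1,.01]
    for sc in(12,4):
        r=minimize(f,q,method="Nelder-Mead",options=dict(initial_simplex=np.vstack([q,q+np.diag([sc,sc,sc])]),maxiter=150));q=r.x
    return q*[1,1,.01],-r.fun/len(views)
E
cat > m.py <<'E'
from fit import *
cs={n:cam(n) for n in("scene","side")}
# rack
P=[[0,151,200],[0,-151,200],[0,151,0]]
obs={"scene":[(273,126.5),(303,213),(270.75,167)],"side":[(251.5,202.5),(200,141),(251.7,243.7)]}
f=lambda p:np.concatenate([(proj(c,T(p,P))-obs[n]).ravel() for n,c in cs.items()])
r=least_squares(f,[600,80,1.5],x_scale=[100,100,1]);print("rack",r.x.round(3),r.fun.round(1));rk=r.x
mk={n:{k:models.cut_out(n,k) for k in("pusher","packet0","oil")} for n in cs}
def near(n,k,P):
    q=proj(cs[n],[P])[0];L=mk[n][k];d=[np.hypot(*(np.array(m["bbox"][:2])-q)) for m in L];i=int(np.argmin(d));return cs[n],L[i]["mask"].astype(np.float32)
v=[near(n,"pusher",[690,-150,30]) for n in cs]
pu,s=fit(v,PUSH,[690,-150,1.5]);print("pusher",pu.round(3),s)
def rel(p):
    c,s_=np.cos(rk[2]),np.sin(rk[2]);d=p[:2]-rk[:2];return np.array([c*d[0]+s_*d[1],-s_*d[0]+c*d[1],p[2]-rk[2]]).round(3)
print(rel(pu))
# packets, occlusion by painter within row: union fit after singles
ps=[]
vs=[[near(n,"packet0",[x,y,50]) for n in cs] for x,y in((522,-2),(592,-14),(665,5))]
q=np.array([[522,-2,rk[2]],[592,-14,rk[2]],[665,5,rk[2]]])
for it in range(3):
  for i in range(3):
    def g(a):
        a=a*[1,1,.01];t=0
        for k,(c,m) in enumerate(vs[i]):
            si=sil(c,PACK,a);o=np.array(c["xyz"][:2])
            for j in range(3):
                if j!=i and np.hypot(*(q[j][:2]-o))<np.hypot(*(q[i][:2]-o)):si=si*(1-sil(c,PACK,q[j]))
            t-=iou(si,m)
        return t
    a=q[i]/[1,1,.01]
    r=minimize(g,a,method="Nelder-Mead",options=dict(initial_simplex=np.vstack([a,a+np.diag([12,12,12])]),maxiter=90));q[i]=r.x*[1,1,.01]
    if it==2:print("packet",q[i].round(3),-r.fun/2,rel(q[i]))
v=[near(n,"oil",[750,60,95]) for n in cs]
th=np.linspace(0,6.28,16,endpoint=False);cyl=lambda r,a,b:np.array([[r*np.cos(x),r*np.sin(x),z] for x in th for z in(a,b)])
o,s=fit(v,[cyl(31,0,125),cyl(15,125,190)],[750,60,0]);print("oil",o.round(1),s,rel(o))
E
python3 m.py
```

```text
rack [593.219  78.331   1.814] [ 0.4 -0.6 -0.3 -1.2 -0.6  0.2 -0.3 -0.4 -0.7 -1.3 -0.1 -0.2]
pusher [ 688.531 -135.905    1.764] 0.9072842597961426
[-2.30875e+02 -4.09650e+01 -5.00000e-02]
packet [538.767  -5.051   2.032] 0.7734380960464478 [-67.831  72.915   0.219]
packet [614.069 -11.361   1.868] 0.7920206785202026 [-9.2074e+01  1.3430e+00  5.4000e-02]
packet [682.905   1.352   1.955] 0.8074969053268433 [-96.297 -68.529   0.141]
oil [7.803e+02 6.540e+01 1.000e-01] 0.8220382928848267 [ -57.528 -178.491   -1.699]
```

Rack frame: origin (593,78), yaw 1.814. Pusher: (689,-136), yaw 1.764. The packets sit at rack y of 73, 1 and -69. The moves allow no tilt, so I'll keep the tool vertical and pinch the board's top portion. The front fingertip bears on its slope and presses the pusher flat.

step_arm --commands '[[[0, 0, 0], 0.126, 1], [[0, 0, 0], 0.126, 1], [[40, -23.5, 0], 0, 1], [[40, -23.5, 0], 0, 1], [[40, -23.5, 0], 0, 1], [[40, -23.5, 0], 0, 1], [[40, -23.5, 0], 0, 1], [[40, -23.5, 0], 0, 1]]'

```text
clock: 2.35
tool_pos: [478.8, -378.5, 231.5]
tcp_rot: [3.127, 0.302, 0.0]
force: [1.0, -0.2, 0.4]
width: 85.5
grasp_force: 0.0
```

step_arm --commands '[[[40, -23.5, 0], 0, 1], [[40, -23.5, 0], 0, 1], [[40, -23.5, 0], 0, 1], [[40, -23.5, 0], 0, 1], [[40, -23.5, 0], 0, 1], [[0, 0, 0], 0, 1], [[0, 0, 0], 0, 1]]' --newtons 30

```text
clock: 3.05
tool_pos: [652.0, -224.4, 230.9]
tcp_rot: [-3.126, -0.307, 0.0]
force: [-0.3, -0.7, 0.2]
width: 85.5
grasp_force: 0.0
```

Run:
```python
from fit import *
c=cam("wrist");L=models.cut_out("wrist","pusher")
for r in L:print(r["score"],r["bbox"])
m=min(L,key=lambda r:abs(np.array(r["bbox"][:2])-proj(c,[[690,-150,30]])[0]).sum())["mask"].astype(np.float32)
p,s=fit([(c,m)],PUSH,[688,-136,1.76]);print("wrist",p.round(3),s)
im=c["image"].copy()
cn,_=cv2.findContours((sil(c,PUSH,p)>.5).astype(np.uint8),0,2);im=cv2.resize(im,None,fx=1.5,fy=1.5)
cv2.drawContours(im,[np.int32(k*1.5) for k in cn],-1,(255,0,0),1)
cv2.imwrite("pics/w1.png",im[:,:,::-1])
s2=cam("scene");s2m=min(models.cut_out("scene","pusher"),key=lambda r:abs(np.array(r["bbox"][:2])-proj(s2,[[690,-150,30]])[0]).sum())["mask"].astype(np.float32)
s3=cam("side");s3m=min(models.cut_out("side","pusher"),key=lambda r:abs(np.array(r["bbox"][:2])-proj(s3,[[690,-150,30]])[0]).sum())["mask"].astype(np.float32)
p,s=fit([(c,m),(s2,s2m),(s3,s3m)],PUSH,[688,-136,1.76]);print("wrist+scene+side",p.round(3),s)
# height check: triangulate the board's top edge midpoint (scene/side) is via fit: try scaled height
```

```text
0.83 [243.2, 304.0, 121.1, 67.0]
0.71 [212.4, 119.2, 75.1, 156.3]
wrist [ 687.856 -133.007    1.768] 0.9545832276344299
wrist+scene+side [ 687.884 -133.466    1.768] 0.6158143281936646
```

View pics/w1.png

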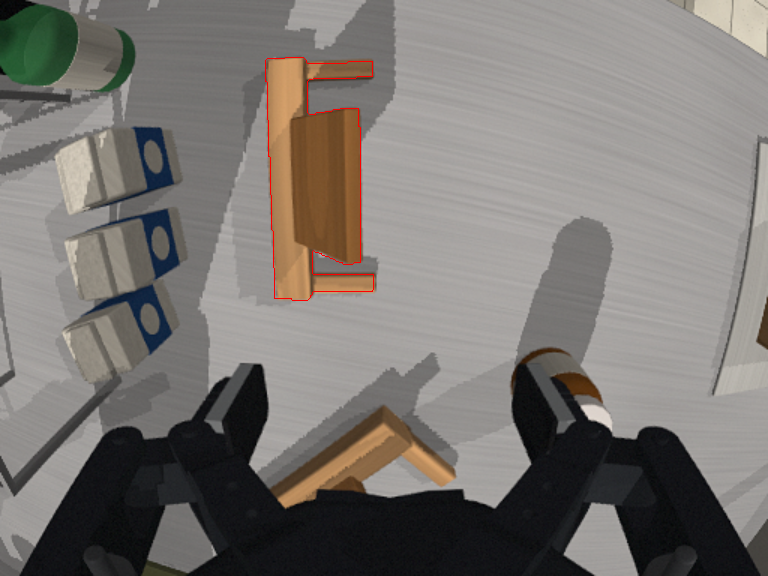

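The wrist picture shows the small pusher (bar px 270–310, 60–300) fitted closely by the model, IoU 0.95. The packets stand to its left at (115,170), (120,255) and (120,330). I'll go over the grip and down.

step_arm --commands '[[[27, -14, 0], 0, 1], [[26, -13.5, 0], 0, 1], [[0, 0, 40], 0, 1], [[0, 0, 40], 0, 1], [[0, 0, 40], 0, 1], [[0, 0, 31], 0, 1], [[0, 0, 0], 0, 1], [[0, 0, 0], 0, 1]]' --newtons 30

```text
clock: 4.15
tool_pos: [698.1, -189.7, 80.9]
tcp_rot: [3.127, 0.301, 0.0]
force: [0.2, -0.3, 1.3]
width: 85.4
grasp_force: 0.0
```

step_arm --commands '[[[0, -2, 0], 0, 0.2], [[0, 0, 0], 0, -0.3], [[0, 0, 0], 0, -0.6], [[0, 0, 0], 0, -1], [[0, 0, 0], 0, -1], [[0, 0, 0], 0, -1], [[0, 0, 0], 0, -1]]' --newtons 30

```text
clock: 4.85
tool_pos: [697.9, -186.7, 81.2]
tcp_rot: [-3.127, -0.303, -0.001]
force: [-1.7, 1.3, 4.7]
width: 19.0
grasp_force: 26.9
```

```bash
cat > lk.py <<'E'
from fit import *
import sys
c=cam("wrist")
p0=[float(x) for x in sys.argv[2:5]]
im=cv2.resize(c["image"],None,fx=1.5,fy=1.5)
cn,_=cv2.findContours((sil(c,PUSH,p0)>.5).astype(np.uint8),0,2)
cv2.drawContours(im,[np.int32(k*1.5) for k in cn],-1,(255,0,0),1)
cv2.imwrite(sys.argv[1],im[:,:,::-1])
E
python3 lk.py pics/w2.png 687.9 -133.2 1.768
```

```text
(no output)
```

View pics/w2.png

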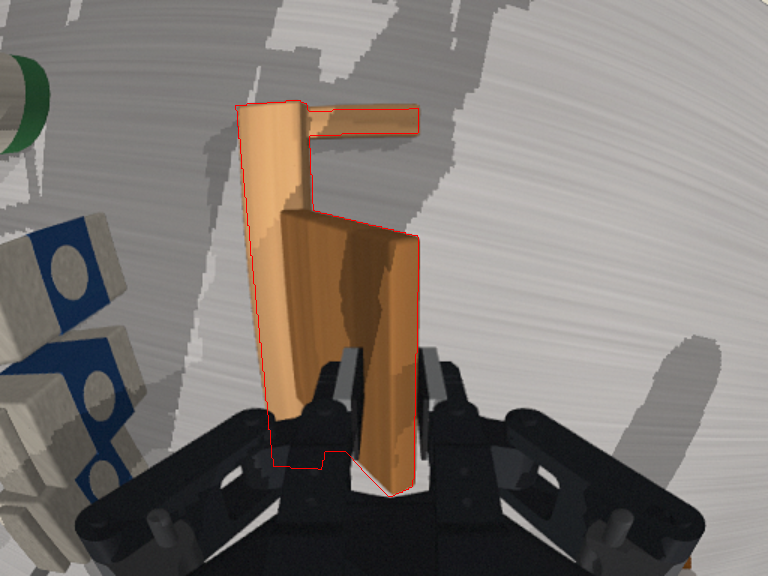

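The picture shows the board pinched between the pads at (350–430, 400), and the pusher lies flat on the model outline. I'll turn it square and slide it sideways in front of the row.

step_arm --commands '[[[0, 0, 0], 0, -1], [[0, 0, 0], -0.023, -1], [[0, 0, 0], -0.023, -1], [[-8, 0, 0], 0, -1], [[-8, 0, 0], 0, -1], [[-8, 0, 0], 0, -1], [[-8, 0, 0], 0, -1], [[-8, 0, 0], 0, -1]]' --newtons 45

```text
clock: 5.7
tool_pos: [659.9, -196.6, 81.2]
tcp_rot: [3.119, 0.374, 0.006]
force: [5.4, 1.4, 4.8]
width: 18.0
grasp_force: 40.7
```

```bash
cat > st.py <<'E'
from fit import *
import sys
rk=np.array([593.2,78.3,1.814])
o=monitor.get_obs();z=R.from_rotvec(o["tcp_rot"]).as_matrix();yaw=np.arctan2(z[1,0],z[0,0])+np.pi/2
off=float(sys.argv[2]) if len(sys.argv)>2 else 55
def rel(p):
    c,s=np.cos(rk[2]),np.sin(rk[2]);d=np.array(p[:2])-rk[:2];return np.array([c*d[0]+s*d[1],-s*d[0]+c*d[1],p[2]-rk[2]]).round(3)
t=o["tool_pos"];p=np.array([t[0]+off*np.cos(yaw),t[1]+off*np.sin(yaw),yaw])
print("clock",o["clock"],"tcp",t.round(1),"F",o["force"].round(1),"grip",o["grasp_force"],"pred pusher",p.round(3),"rel",rel(p))
c=cam("wrist");L=models.cut_out("wrist","pusher")
m=min(L,key=lambda r:abs(np.array(r["bbox"][:2])-proj(c,[[p[0],p[1],30]])[0]).sum())["mask"].astype(np.float32)
# exclude region hidden by the hand: compare only rows above 340/1.5 px
def cutfit(p0,row=225):
    mm=m.copy();mm[row:]=0
    def g(q):
        s=sil(c,PUSH,q*[1,1,.01]);s[row:]=0;return -iou(s,mm)
    q=np.array(p0)/[1,1,.01]
    for sc in(6,2):
        r=minimize(g,q,method="Nelder-Mead",options=dict(initial_simplex=np.vstack([q,q+np.diag([sc]*3)]),maxiter=120));q=r.x
    return q*[1,1,.01],-r.fun
q,s=cutfit(p);print("fit pusher",q.round(3),"iou",s,"rel",rel(q))
im=cv2.resize(c["image"],None,fx=1.5,fy=1.5)
cn,_=cv2.findContours((sil(c,PUSH,q)>.5).astype(np.uint8),0,2)
cv2.drawContours(im,[np.int32(k*1.5) for k in cn],-1,(255,0,0),1)
P=T(rk,[[0,y,0] for y in range(-150,151,10)])
for u in proj(c,P)*1.5:cv2.circle(im,tuple(int(k) for k in u),1,(0,255,0),-1)
cv2.imwrite(sys.argv[1],im[:,:,::-1])
E
python3 st.py pics/w3.png
```

```text
clock 5.7 tcp [ 659.9 -196.6   81.2] F [5.4 1.4 4.8] grip 40.70362727623433 pred pusher [ 646.945 -143.11     1.809] rel [-2.27837e+02  1.15500e+00 -5.00000e-03]
fit pusher [ 648.739 -142.337    1.786] iou 0.9436785578727722 rel [-2.27519e+02 -7.72000e-01 -2.80000e-02]
```

step_arm --commands '[[[0, -5, 0], -0.015, -1], [[0, -10, 0], 0, -1], [[0, -10, 0], 0, -1], [[0, -10, 0], 0, -1], [[0, -10, 0], 0, -1], [[0, -10, 0], 0, -1], [[0, -10, 0], 0, -1], [[0, -5, 0], 0, -1]]'

```text
clock: 6.6
tool_pos: [648.9, -140.5, 93.7]
tcp_rot: [3.101, 0.381, 0.031]
force: [-5.6, 0.0, 57.7]
width: 12.2
grasp_force: 44.1
```

step_arm --commands '[[[0, -5, 0], 0, -1], [[0, -5, 0], 0, -1], [[0, -5, 0], 0, -1], [[0, -5, 0], 0, -1], [[0, -5, 0], 0, -1], [[0, -5, 0], 0, -1], [[0, -5, 0], 0, -1], [[0, 0, 0], 0, -1]]'

```text
clock: 7.4
tool_pos: [644.4, -119.8, 92.0]
tcp_rot: [3.082, 0.375, 0.042]
force: [5.8, -27.7, 43.3]
width: 11.6
grasp_force: 109.0
```

```bash
python3 st.py pics/w4.png
```

```text
clock 7.4 tcp [ 644.4 -119.8   92. ] F [  5.8 -27.7  43.3] grip 108.99204631597968 pred pusher [631.209 -66.43    1.814] rel [-149.624   -2.037   -0.   ]
fit pusher [ 644.243 -125.705    1.75 ] iou 0.5047131180763245 rel [-2.10293e+02 -4.14000e-01 -6.40000e-02]
```

View pics/w4.png

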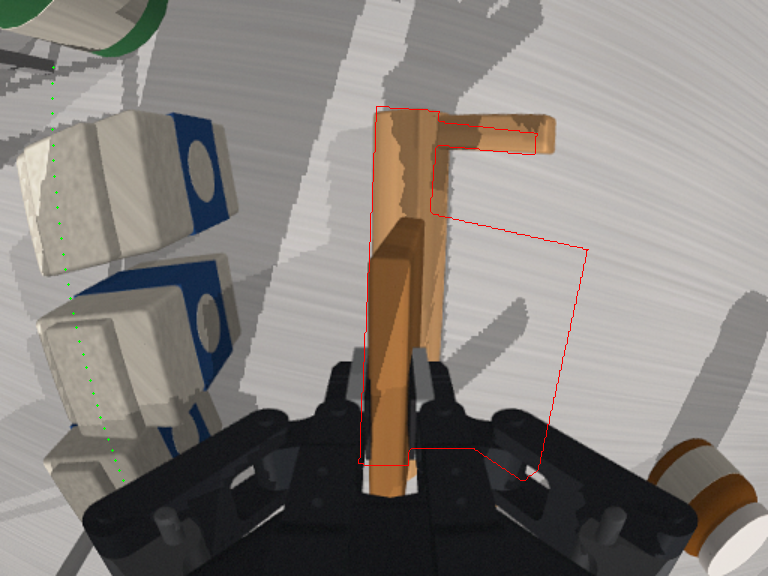

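The picture shows the pusher has pitched forward until its board is vertical between the pads (board px 370–420, 220–490). The packets have not been touched. Pushing like this would bring the hand into the rack rail, so I'll relieve the force and let the pusher settle flat.

step_arm --commands '[[[0, 0, -6], 0, -1], [[0, 3, -5], 0, -1], [[0, 0, 0], 0, -1], [[0, 0, 0], 0, -1]]' --newtons 30

```text
clock: 7.9
tool_pos: [631.8, -100.8, 92.1]
tcp_rot: [3.113, 0.396, -0.004]
force: [-1.5, -4.5, 14.5]
width: 11.3
grasp_force: 37.7
```

step_arm --commands '[[[0, 0, 0], 0, -0.6], [[0, 0, 0], 0, -0.2], [[0, 0, 0], 0, 0.2], [[0, 0, 0], 0, 0.6], [[0, 5, 0], 0, 1], [[0, 10, 0], 0, 1], [[0, 10, 0], 0, 1], [[0, 10, 0], 0, 1]]'

```text
clock: 8.7
tool_pos: [642.3, -133.3, 91.3]
tcp_rot: [3.116, 0.396, 0.0]
force: [1.2, -1.0, 0.1]
width: 85.4
grasp_force: 0.0
```

step_arm --commands '[[[0, 5, 0], 0, 1], [[0, 0, -20], 0, 1], [[0, 0, -40], 0, 1], [[0, 0, -40], 0, 1], [[0, 0, -40], 0, 1]]'

```text
clock: 9.2
tool_pos: [643.0, -136.7, 232.8]
tcp_rot: [-3.116, -0.397, 0.001]
force: [1.3, -0.5, -0.1]
width: 85.8
grasp_force: 0.0
```

```bash
python3 st.py pics/w5.png 50
python3 - <<'E'
from h import *
o=monitor.get_obs();print(o["joint_positions"].round(3))
E
```

```text
clock 9.2 tcp [ 643.  -136.7  232.8] F [ 1.3 -0.5 -0.1] grip 0.0 pred pusher [630.474 -88.343   1.824] rel [-1.70715e+02  3.95200e+00  1.00000e-02]
fit pusher [ 631.455 -110.16     1.818] iou 0.9639938473701477 rel [-1.92126e+02  8.25400e+00  4.00000e-03]
[ 0.175  0.724 -0.068  1.454  0.056  0.952 -1.225]
```

View pics/w5.png

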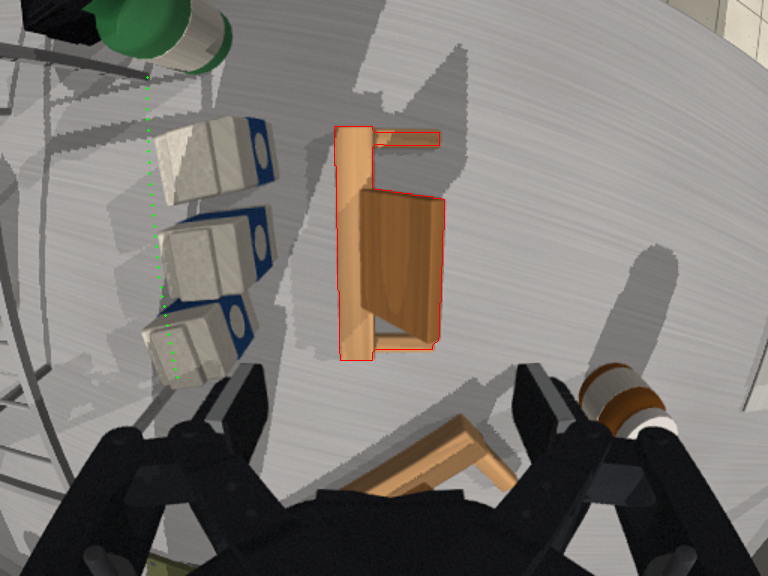

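The picture shows the pusher flat again, square (px 335–445, 125–360), at rack (-192, +8). A vertical grip pitches it under load, so I need the 35° tilt. By the interface text, poses beyond reach are only approached, so I'll see what orientation the arm takes at its inner reach limit, opposite the rack direction and in free space.

step_arm --commands '[[[-48, 8.7, 0], 0, 1], [[-48, 8.7, 0], 0, 1], [[-48, 8.7, 0], 0, 1], [[-48, 8.7, 0], 0, 1], [[-48, 8.7, 0], 0, 1], [[-48, 8.7, 0], 0, 1], [[-48, 8.7, 0], 0, 1], [[-48, 8.7, 0], 0, 1]]'

```text
clock: 10.1
tool_pos: [287.1, -300.9, 231.2]
tcp_rot: [3.116, 0.398, 0.0]
force: [0.2, -2.0, 0.4]
width: 85.5
grasp_force: 0.0
```

step_arm --commands '[[[-48, 8.7, 0], 0, 1], [[-48, 8.7, 0], 0, 1], [[-48, 8.7, 0], 0, 1], [[-48, 8.7, 0], 0, 1], [[0, 0, 0], 0, 1], [[0, 0, 0], 0, 1]]'

```text
clock: 10.7
tool_pos: [110.5, -382.6, 231.1]
tcp_rot: [-3.117, -0.391, -0.0]
force: [-0.4, 0.4, -0.2]
width: 85.4
grasp_force: 0.0
```

```bash
cat > o.py <<'E'
from h import *
o=monitor.get_obs();M=R.from_rotvec(o["tcp_rot"]).as_matrix()
print(o["clock"],o["tool_pos"].round(1),o["joint_positions"].round(3));print(M.round(3))
rx=np.array([np.cos(1.814),np.sin(1.814),0]);ry=np.array([-rx[1],rx[0],0])
print("tilt to rack x deg",np.degrees(np.arctan2(M[:,2]@rx,-M[2,2])),"sideways",np.degrees(np.arctan2(M[:,2]@ry,-M[2,2])))
E
python3 o.py
```

```text
10.7 [ 110.5 -382.6  231.1] [ 1.28   0.411 -0.151  2.207  0.119  0.531 -0.283]
[[ 0.969  0.247  0.   ]
 [ 0.247 -0.969  0.   ]
 [ 0.    -0.    -1.   ]]
tilt to rack x deg 0.010816602124419082 sideways -0.0037911859539910817
```

step_arm --commands '[[[0, -30, 0], 0, 1], [[0, -30, 0], 0, 1], [[0, -30, 0], 0, 1], [[0, -30, 0], 0, 1], [[0, 0, 0], 0, 1]]'

```text
clock: 11.2
tool_pos: [80.8, -260.7, 231.1]
tcp_rot: [-3.11, -0.405, 0.003]
force: [-0.6, -0.4, 0.9]
width: 85.6
grasp_force: 0.0
```

```bash
python3 o.py
```

```text
11.2 [  80.8 -260.7  231.1] [ 1.217  0.277 -0.156  2.513  0.12   0.363 -0.357]
[[ 0.967  0.256 -0.003]
 [ 0.256 -0.967  0.005]
 [-0.001 -0.006 -1.   ]]
tilt to rack x deg 0.3405740112860591 sideways 0.08480690562670298
```

step_arm --commands '[[[0, -20, 0], 0, 1], [[0, -20, 0], 0, 1], [[0, -20, 0], 0, 1], [[0, 0, 0], 0, 1], [[0, 0, 0], 0, 1]]'

```text
clock: 11.7
tool_pos: [73.6, -226.0, 229.1]
tcp_rot: [-3.068, -0.399, 0.006]
force: [0.3, -0.1, -0.1]
width: 85.4
grasp_force: 0.0
```

```bash
python3 o.py
```

```text
11.7 [  73.6 -226.   229.1] [ 1.524  0.289 -0.596  2.555  0.36   0.413 -0.703]
[[ 0.967  0.255 -0.01 ]
 [ 0.256 -0.966  0.047]
 [ 0.002 -0.048 -0.999]]
tilt to rack x deg 2.74210545553182 sideways -0.07171893258731056
```

step_arm --commands '[[[0, 30, 0], 0, 1], [[0, 30, 0], 0, 1], [[0, 0, 0], 0, 1]]'

```text
clock: 12.0
tool_pos: [90.7, -288.3, 226.2]
tcp_rot: [-3.073, -0.396, 0.005]
force: [-0.4, 1.2, -0.5]
width: 85.1
grasp_force: 0.0
```

```bash
python3 o.py
```

```text
12.0 [  90.7 -288.3  226.2] [ 1.535  0.365 -0.568  2.407  0.381  0.494 -0.664]
[[ 0.967  0.253 -0.009]
 [ 0.253 -0.966  0.042]
 [ 0.002 -0.043 -0.999]]
tilt to rack x deg 2.463937376474618 sideways -0.10651392115816645
```

The orientation does persist after the limit: a tilt of 2.5° in the wanted direction stayed. The inner limit lies too close to the base, though. Raising the tool on the rack's side at azimuth 104° until joint 6 saturates should tilt the fingers outward along rack x, in free air. I'll plan that path with a half turn.

```bash
cat > plan.py <<'E'
from h import *
import json
def plan(wps,turn_total,mx=47.,tstep=.15,pos=None,M=None,g=1):
    o=monitor.get_obs();p=np.array(o["tool_pos"] if pos is None else pos,float);M=R.from_rotvec(o["tcp_rot"]).as_matrix() if M is None else M
    rows=[];left=turn_total;pts=[]
    a=p
    for w in wps:
        w=np.array(w,float);n=max(1,int(np.ceil(np.linalg.norm(w-a)/mx)));pts+=[a+(w-a)*(k+1)/n for k in range(n)];a=w
    for q in pts:
        d=np.round(M.T@(q-p),1);p=p+M@d;t=float(np.clip(left,-tstep,tstep));left-=t;t=round(t,3)
        M=M@R.from_rotvec([0,0,t]).as_matrix();rows.append([d.tolist(),t,g])
    while abs(left)>1e-3:
        t=float(np.clip(left,-tstep,tstep));left-=t;M=M@R.from_rotvec([0,0,t]).as_matrix();rows.append([[0,0,0],round(t,3),g])
    for i in range(0,len(rows),8):print(json.dumps(rows[i:i+8]))
    return p,M
E
python3 -c "
from plan import *
plan([(380,-120,400),(330,230,600),(-94,378,760)],-3.0)"
```

```text
[[[35.9, -10.8, -18.8], -0.15, 1], [[37.1, -5.3, -18.8], -0.15, 1], [[37.4, 0.3, -18.7], -0.15, 1], [[37.0, 5.9, -18.8], -0.15, 1], [[35.7, 11.4, -18.8], -0.15, 1], [[33.6, 16.6, -18.8], -0.15, 1], [[30.7, 21.4, -18.7], -0.15, 1], [[27.2, 25.7, -18.8], -0.15, 1]]
[[[23.1, 29.6, -18.8], -0.15, 1], [[39.9, -4.4, -20.5], -0.15, 1], [[40.2, 1.7, -20.5], -0.15, 1], [[39.5, 7.7, -20.5], -0.15, 1], [[37.8, 13.5, -20.6], -0.15, 1], [[35.5, 19.0, -20.5], -0.15, 1], [[32.2, 24.0, -20.5], -0.15, 1], [[28.2, 28.7, -20.5], -0.15, 1]]
[[[23.6, 32.5, -20.5], -0.15, 1], [[18.6, 35.7, -20.5], -0.15, 1], [[40.6, 6.6, -13.7], -0.15, 1], [[39.1, 12.7, -13.6], -0.15, 1], [[36.8, 18.4, -13.6], -0.0, 1], [[36.8, 18.3, -13.7], 0.0, 1], [[36.8, 18.4, -13.6], 0.0, 1], [[36.8, 18.4, -13.6], 0.0, 1]]
[[[36.9, 18.4, -13.7], 0.0, 1], [[36.8, 18.3, -13.6], 0.0, 1], [[36.8, 18.4, -13.6], 0.0, 1], [[36.8, 18.4, -13.7], 0.0, 1], [[36.8, 18.3, -13.6], 0.0, 1]]
```

step_arm --commands '[[[35.9, -10.8, -18.8], -0.15, 1], [[37.1, -5.3, -18.8], -0.15, 1], [[37.4, 0.3, -18.7], -0.15, 1], [[37.0, 5.9, -18.8], -0.15, 1], [[35.7, 11.4, -18.8], -0.15, 1], [[33.6, 16.6, -18.8], -0.15, 1], [[30.7, 21.4, -18.7], -0.15, 1], [[27.2, 25.7, -18.8], -0.15, 1]]'

```text
clock: 12.8
tool_pos: [346.4, -132.8, 381.0]
tcp_rot: [-2.304, -2.071, -0.033]
force: [0.8, -1.2, 0.2]
width: 85.5
grasp_force: 0.0
```

step_arm --commands '[[[23.1, 29.6, -18.8], -0.15, 1], [[39.9, -4.4, -20.5], -0.15, 1], [[40.2, 1.7, -20.5], -0.15, 1], [[39.5, 7.7, -20.5], -0.15, 1], [[37.8, 13.5, -20.6], -0.15, 1], [[35.5, 19.0, -20.5], -0.15, 1], [[32.2, 24.0, -20.5], -0.15, 1], [[28.2, 28.7, -20.5], -0.15, 1]]'

```text
clock: 13.6
tool_pos: [338.0, 157.8, 557.4]
tcp_rot: [-0.737, -3.03, -0.065]
force: [1.1, 0.1, -0.8]
width: 85.5
grasp_force: 0.0
```

```bash
python3 o.py; python3 -c "
from plan import *
plan([(330,230,600),(-94,378,760)],-0.6)"
```

```text
13.6 [338.  157.8 557.4] [ 0.636  0.199 -1.418  1.55   0.155  1.537  0.313]
[[-0.888  0.46  -0.012]
 [ 0.459  0.887  0.046]
 [ 0.032  0.035 -0.999]]
tilt to rack x deg 2.735412134071815 sideways 0.04812744722630378
[[[20.8, 30.9, -19.6], -0.15, 1], [[15.9, 33.7, -19.5], -0.15, 1], [[40.6, 7.1, -13.4], -0.15, 1], [[39.1, 13.0, -13.5], -0.15, 1], [[36.7, 18.7, -13.4], 0.0, 1], [[36.7, 18.8, -13.4], 0.0, 1], [[36.7, 18.7, -13.5], 0.0, 1], [[36.7, 18.7, -13.4], 0.0, 1]]
[[[36.7, 18.8, -13.4], 0.0, 1], [[36.7, 18.7, -13.5], 0.0, 1], [[36.7, 18.7, -13.4], 0.0, 1], [[36.7, 18.7, -13.4], 0.0, 1], [[36.7, 18.8, -13.5], 0.0, 1]]
```

step_arm --commands '[[[20.8, 30.9, -19.6], -0.15, 1], [[15.9, 33.7, -19.5], -0.15, 1], [[40.6, 7.1, -13.4], -0.15, 1], [[39.1, 13.0, -13.5], -0.15, 1], [[36.7, 18.7, -13.4], 0, 1], [[36.7, 18.8, -13.4], 0, 1], [[36.7, 18.7, -13.5], 0, 1], [[36.7, 18.7, -13.4], 0, 1]]'

```text
clock: 14.4
tool_pos: [98.0, 310.6, 687.4]
tcp_rot: [0.181, -3.129, -0.075]
force: [0.2, 1.5, 0.1]
width: 85.5
grasp_force: 0.0
```

step_arm --commands '[[[36.7, 18.8, -13.4], 0, 1], [[36.7, 18.7, -13.5], 0, 1], [[36.7, 18.7, -13.4], 0, 1], [[36.7, 18.7, -13.4], 0, 1], [[36.7, 18.8, -13.5], 0, 1]]'

```text
clock: 14.9
tool_pos: [-34.1, 359.6, 739.2]
tcp_rot: [0.194, -3.126, -0.074]
force: [1.0, -0.2, 0.4]
width: 85.3
grasp_force: 0.0
```

```bash
python3 o.py
```

```text
14.9 [-34.1 359.6 739.2] [-0.836  0.195 -1.346  0.974  0.235  2.066 -0.36 ]
[[-0.992 -0.123 -0.012]
 [-0.124  0.991  0.047]
 [ 0.006  0.048 -0.999]]
tilt to rack x deg 2.7646774485427428 sideways 0.013839933046774952
```

step_arm --commands '[[[0, 0, -50], 0, 1], [[0, 0, -50], 0, 1], [[0, 0, -50], 0, 1], [[0, 0, -50], 0, 1], [[0, 0, 0], 0, 1]]'

```text
clock: 15.4
tool_pos: [-38.6, 378.4, 726.7]
tcp_rot: [-0.192, 3.11, -0.033]
force: [0.6, -0.2, 0.7]
width: 85.1
grasp_force: 0.0
```

```bash
python3 o.py
```

```text
15.4 [-38.6 378.4 726.7] [-1.485  0.156 -0.455  0.953  0.098  2.075 -0.196]
[[-0.992 -0.122  0.027]
 [-0.123  0.992 -0.02 ]
 [-0.024 -0.023 -0.999]]
tilt to rack x deg -1.4601542204895717 sideways -1.2077167341980652
```

step_arm --commands '[[[0, 0, -50], 0, 1], [[0, 0, -50], 0, 1], [[0, 0, -50], 0, 1], [[0, 0, -50], 0, 1], [[0, 0, 0], 0, 1]]'

```text
clock: 15.9
tool_pos: [-37.5, 383.8, 735.5]
tcp_rot: [-0.189, 3.107, -0.027]
force: [-0.2, -0.5, -0.3]
width: 85.6
grasp_force: 0.0
```

```bash
python3 o.py
```

```text
15.9 [-37.5 383.8 735.5] [-2.098  0.158  0.413  0.93  -0.041  2.086 -0.017]
[[-0.992 -0.121  0.03 ]
 [-0.121  0.992 -0.016]
 [-0.028 -0.019 -0.999]]
tilt to rack x deg -1.286280614284811 sideways -1.43450770895539
```

Raising alone doesn't tilt it. I'll try the outer limit instead, reaching out along rack x, where tilting the fingers outward gains reach.

step_arm --commands '[[[0, 50, 0], 0, 1], [[0, 50, 0], 0, 1], [[0, 50, 0], 0, 1], [[0, 50, 0], 0, 1], [[0, 50, 0], 0, 1], [[0, 50, 0], 0, 1], [[0, 50, 0], 0, 1], [[0, 50, 0], 0, 1]]'

```text
clock: 16.7
tool_pos: [-73.6, 705.8, 621.8]
tcp_rot: [-0.191, 3.116, 0.169]
force: [0.7, -0.1, 0.1]
width: 85.6
grasp_force: 0.0
```

```bash
python3 o.py
```

```text
16.7 [-73.6 705.8 621.8] [-1.788  0.791  0.471  0.172 -0.384  2.088  0.014]
[[-0.992 -0.123  0.008]
 [-0.121  0.987  0.108]
 [-0.022  0.107 -0.994]]
tilt to rack x deg 5.9243445828825605 sideways -1.9748335232432408
```

step_arm --commands '[[[0, 40, -30], 0, 1], [[0, 40, -30], 0, 1], [[0, 40, -30], 0, 1], [[0, 40, -30], 0, 1], [[0, 40, -30], 0, 1], [[0, 40, -30], 0, 1]]'

```text
clock: 17.3
tool_pos: [-78.8, 698.7, 673.4]
tcp_rot: [-0.189, 3.103, 0.339]
force: [0.5, 0.7, -0.7]
width: 85.6
grasp_force: 0.0
```

```bash
python3 o.py
```

```text
17.3 [-78.8 698.7 673.4] [-1.812  0.771  1.134  0.136 -0.999  2.089  0.058]
[[-0.993 -0.122  0.001]
 [-0.119  0.969  0.216]
 [-0.027  0.214 -0.976]]
tilt to rack x deg 12.091888914223444 sideways -3.0980921297958033
```

step_arm --commands '[[[0, 35, -35], 0, 1], [[0, 35, -35], 0, 1], [[0, 35, -35], 0, 1], [[0, 35, -35], 0, 1], [[0, 35, -35], 0, 1], [[0, 35, -35], 0, 1], [[0, 35, -35], 0, 1], [[0, 35, -35], 0, 1]]'

```text
clock: 18.1
tool_pos: [-81.8, 637.0, 781.7]
tcp_rot: [-0.191, 3.064, 0.589]
force: [0.1, -0.4, 0.2]
width: 85.5
grasp_force: 0.0
```

```bash
python3 o.py
```

```text
18.1 [-81.8 637.  781.7] [-1.864  0.613  1.192  0.136 -1.     2.089  0.054]
[[-0.992 -0.123 -0.007]
 [-0.117  0.922  0.37 ]
 [-0.039  0.368 -0.929]]
tilt to rack x deg 21.25186951959424 sideways -5.048216980280392
```

step_arm --commands '[[[30, 20, -30], 0, 1], [[30, 20, -30], 0, 1], [[30, 20, -30], 0, 1], [[30, 20, -30], 0, 1], [[30, 25, -30], 0, 1], [[30, 25, -30], 0, 1], [[30, 25, -30], 0, 1], [[30, 25, -30], 0, 1]]'

```text
clock: 18.9
tool_pos: [-276.3, 523.1, 851.1]
tcp_rot: [0.199, -3.015, -0.81]
force: [0.0, -0.1, 0.2]
width: 85.6
grasp_force: 0.0
```

```bash
python3 o.py
```

```text
18.9 [-276.3  523.1  851.1] [-2.357  0.528  1.467  0.135 -1.     2.089 -0.221]
[[-0.992 -0.119 -0.046]
 [-0.126  0.858  0.498]
 [-0.02   0.5   -0.866]]
tilt to rack x deg 29.745503931980704 sideways -4.986017476106071
```

step_arm --commands '[[[15, 25, -35], 0, 1], [[15, 25, -35], 0, 1], [[15, 25, -35], 0, 1], [[15, 25, -35], 0, 1], [[15, 25, -35], 0, 1]]'

```text
clock: 19.4
tool_pos: [-285.4, 464.5, 901.2]
tcp_rot: [0.222, -2.908, -0.898]
force: [-0.6, -0.8, 0.0]
width: 85.2
grasp_force: 0.0
```

```bash
python3 o.py
```

```text
19.4 [-285.4  464.5  901.2] [-2.468  0.441  1.509  0.136 -0.999  2.089 -0.262]
[[-0.985 -0.112 -0.128]
 [-0.164  0.817  0.553]
 [ 0.042  0.566 -0.823]]
tilt to rack x deg 34.60344555171059 sideways -0.6409655293989543
```

The tilt is now 34.6° along rack x with -0.6° sideways. I'll plan the way back to a pre-grasp along the board.

```bash
python3 -c "
from plan import *
plan([(-150,440,780),(150,380,650),(450,60,480),(640,-195,300)],-0.09)"
```

```text
[[[-33.6, -25.9, 17.2], -0.09, 1], [[-31.2, -28.9, 17.2], 0.0, 1], [[-31.2, -28.9, 17.3], 0.0, 1], [[-31.1, -28.8, 17.2], 0.0, 1], [[-34.5, -22.7, 4.4], 0.0, 1], [[-34.5, -22.7, 4.4], 0.0, 1], [[-34.6, -22.8, 4.5], 0.0, 1], [[-34.5, -22.7, 4.4], 0.0, 1]]
[[[-34.5, -22.7, 4.4], 0.0, 1], [[-34.5, -22.7, 4.5], 0.0, 1], [[-34.5, -22.7, 4.4], 0.0, 1], [[-34.5, -22.7, 4.4], 0.0, 1], [[-19.5, -37.5, -6.8], 0.0, 1], [[-19.4, -37.5, -6.9], 0.0, 1], [[-19.5, -37.4, -6.9], 0.0, 1], [[-19.4, -37.5, -6.8], 0.0, 1]]
[[[-19.5, -37.4, -6.9], 0.0, 1], [[-19.5, -37.5, -6.9], 0.0, 1], [[-19.4, -37.4, -6.8], 0.0, 1], [[-19.5, -37.5, -6.9], 0.0, 1], [[-19.5, -37.5, -6.8], 0.0, 1], [[-19.4, -37.4, -6.9], 0.0, 1], [[-19.5, -37.5, -6.9], 0.0, 1], [[-15.3, -42.9, -2.1], 0.0, 1]]
[[[-15.3, -43.0, -2.2], 0.0, 1], [[-15.3, -43.0, -2.1], 0.0, 1], [[-15.4, -43.0, -2.2], 0.0, 1], [[-15.3, -43.0, -2.2], 0.0, 1], [[-15.3, -42.9, -2.1], 0.0, 1], [[-15.3, -43.0, -2.2], 0.0, 1], [[-15.3, -43.0, -2.1], 0.0, 1]]
```

step_arm --commands '[[[-33.6, -25.9, 17.2], -0.09, 1], [[-31.2, -28.9, 17.2], 0, 1], [[-31.2, -28.9, 17.3], 0, 1], [[-31.1, -28.8, 17.2], 0, 1], [[-34.5, -22.7, 4.4], 0, 1], [[-34.5, -22.7, 4.4], 0, 1], [[-34.6, -22.8, 4.5], 0, 1], [[-34.5, -22.7, 4.4], 0, 1]]'

```text
clock: 20.2
tool_pos: [-60.4, 477.2, 820.5]
tcp_rot: [0.224, -2.892, -0.811]
force: [0.4, -0.4, 1.2]
width: 85.3
grasp_force: 0.0
```

```bash
python3 o.py
```

```text
20.2 [-60.4 477.2 820.5] [-3.004  0.076  1.509  0.972 -0.269  1.627  0.12 ]
[[-0.981 -0.107 -0.164]
 [-0.177  0.845  0.505]
 [ 0.084  0.525 -0.847]]
tilt to rack x deg 32.03718084729744 sideways 2.526080948770697
```

step_arm --commands '[[[-34.5, -22.7, 4.4], 0, 1], [[-34.5, -22.7, 4.5], 0, 1], [[-34.5, -22.7, 4.4], 0, 1], [[-34.5, -22.7, 4.4], 0, 1], [[-25, -32, -6.8], 0, 1], [[-25, -32, -6.9], 0, 1]]'

```text
clock: 20.8
tool_pos: [126.2, 396.7, 731.9]
tcp_rot: [0.218, -2.895, -0.777]
force: [0.3, 0.9, -0.3]
width: 85.5
grasp_force: 0.0
```

```bash
python3 o.py
```

```text
20.8 [126.2 396.7 731.9] [-2.648 -0.367  0.872  1.335  0.19   1.502  0.029]
[[-0.98  -0.104 -0.168]
 [-0.175  0.856  0.486]
 [ 0.093  0.506 -0.858]]
tilt to rack x deg 30.844391494415984 sideways 3.0918139683877666
```

```bash
python3 -c "
from plan import *
plan([(-130,460,560)],0)"
```

```text
[[[32.0, -0.9, 31.6], 0.0, 1], [[32.0, -0.8, 31.6], 0.0, 1], [[32.0, -0.9, 31.6], 0.0, 1], [[32.0, -0.8, 31.6], 0.0, 1], [[32.0, -0.9, 31.6], 0.0, 1], [[32.0, -0.9, 31.7], 0.0, 1], [[32.0, -0.8, 31.6], 0.0, 1]]
```

step_arm --commands '[[[32, -1, 31.6], 0, 1], [[32, -1, 31.6], 0, 1], [[32, -1, 31.6], 0, 1], [[32, -1, 31.6], 0, 1], [[32, -1, 31.6], 0, 1], [[32, -1, 31.6], 0, 1]]'

```text
clock: 21.4
tool_pos: [-95.7, 451.6, 583.7]
tcp_rot: [0.218, -2.895, -0.777]
force: [-0.0, 0.8, 1.1]
width: 85.8
grasp_force: 0.0
```

```bash
python3 o.py
```

```text
21.4 [-95.7 451.6 583.7] [-2.599 -0.161  0.587  1.795  0.167  0.946 -0.334]
[[-0.98  -0.104 -0.168]
 [-0.174  0.857  0.486]
 [ 0.094  0.505 -0.858]]
tilt to rack x deg 30.827452537518848 sideways 3.0882025471891046
```

```bash
python3 -c "
from plan import *
plan([(200,500,480),(450,300,430),(600,0,400),(640,-195,300)],0)"
```

```text
[[[-44.0, -6.0, 9.0], 0.0, 1], [[-44.0, -5.9, 8.9], 0.0, 1], [[-44.0, -6.0, 9.0], 0.0, 1], [[-44.0, -5.9, 9.0], 0.0, 1], [[-44.0, -6.0, 8.9], 0.0, 1], [[-44.0, -5.9, 9.0], 0.0, 1], [[-44.0, -6.0, 9.0], 0.0, 1], [[-30.7, -31.8, -13.8], 0.0, 1]]
[[[-30.7, -31.8, -13.7], 0.0, 1], [[-30.7, -31.8, -13.8], 0.0, 1], [[-30.7, -31.8, -13.7], 0.0, 1], [[-30.7, -31.8, -13.8], 0.0, 1], [[-30.7, -31.8, -13.8], 0.0, 1], [[-30.7, -31.8, -13.7], 0.0, 1], [[-12.2, -35.9, -18.2], 0.0, 1], [[-12.2, -36.0, -18.1], 0.0, 1]]
[[[-12.2, -36.0, -18.2], 0.0, 1], [[-12.2, -35.9, -18.1], 0.0, 1], [[-12.2, -36.0, -18.2], 0.0, 1], [[-12.2, -36.0, -18.1], 0.0, 1], [[-12.2, -35.9, -18.2], 0.0, 1], [[-12.2, -36.0, -18.1], 0.0, 1], [[-2.9, -44.4, -3.2], 0.0, 1], [[-2.9, -44.3, -3.1], 0.0, 1]]
[[[-3.0, -44.3, -3.1], 0.0, 1], [[-2.9, -44.4, -3.1], 0.0, 1], [[-2.9, -44.3, -3.2], 0.0, 1]]
```

step_arm --commands '[[[-44, -6, 9], 0, 1], [[-44, -6, 9], 0, 1], [[-44, -6, 9], 0, 1], [[-44, -6, 9], 0, 1], [[-44, -6, 9], 0, 1], [[-44, -6, 9], 0, 1], [[-44, -6, 9], 0, 1], [[-30.7, -31.8, -13.8], 0, 1]]'

```text
clock: 22.2
tool_pos: [226.2, 457.8, 480.7]
tcp_rot: [0.218, -2.888, -0.792]
force: [0.5, 0.1, 0.1]
width: 85.3
grasp_force: 0.0
```

```bash
python3 o.py
```

```text
22.2 [226.2 457.8 480.7] [-2.906 -0.452  1.5    1.856  0.202  0.844  0.321]
[[-0.98  -0.102 -0.171]
 [-0.176  0.851  0.495]
 [ 0.095  0.515 -0.852]]
tilt to rack x deg 31.48549801128767 sideways 3.167219205671526
```

The arm's shoulder is folded the wrong way, with j1, j2 and j3 all near their limits. I'll go back and out to unfold it, then sweep round at a larger radius.

```bash
python3 -c "
from plan import *
plan([(-60,560,450),(-130,660,400)],0)"
```

```text
[[[37.1, 14.4, 18.0], 0.0, 1], [[37.1, 14.3, 17.9], 0.0, 1], [[37.1, 14.4, 18.0], 0.0, 1], [[37.0, 14.3, 18.0], 0.0, 1], [[37.1, 14.4, 17.9], 0.0, 1], [[37.1, 14.4, 18.0], 0.0, 1], [[37.1, 14.3, 18.0], 0.0, 1], [[15.4, 22.2, 34.7], 0.0, 1]]
[[[15.4, 22.2, 34.7], 0.0, 1], [[15.5, 22.1, 34.7], 0.0, 1]]
```

step_arm --commands '[[[37, 14.4, 18], 0, 1], [[37, 14.4, 18], 0, 1], [[37, 14.4, 18], 0, 1], [[37, 14.4, 18], 0, 1], [[37, 14.4, 18], 0, 1], [[37, 14.4, 18], 0, 1], [[37, 14.4, 18], 0, 1], [[15.4, 22.2, 34.7], 0, 1]]'

```text
clock: 23.0
tool_pos: [-78.7, 547.4, 457.3]
tcp_rot: [0.227, -2.889, -0.825]
force: [-1.8, -1.1, 3.6]
width: 85.3
grasp_force: 0.0
```

step_arm --commands '[[[15.4, 22.2, 34.7], 0, 1], [[15.4, 22.2, 34.7], 0, 1]]'

```text
clock: 23.2
tool_pos: [-118.7, 616.5, 424.8]
tcp_rot: [0.214, -2.893, -0.827]
force: [-0.7, 0.4, 1.8]
width: 85.1
grasp_force: 0.0
```

```bash
python3 o.py; python3 -c "
from plan import *
plan([(130,650,400),(430,500,400),(640,150,400),(645,-195,320)],0)"
```

```text
23.2 [-118.7  616.5  424.8] [-2.456  0.396  0.953  1.877 -0.856  0.606  0.704]
[[-0.982 -0.101 -0.159]
 [-0.17   0.84   0.515]
 [ 0.081  0.533 -0.842]]
tilt to rack x deg 32.57720117700143 sideways 2.0460259132274023
[[[-42.0, -1.7, -0.2], 0.0, 1], [[-42.0, -1.7, -0.2], 0.0, 1], [[-42.0, -1.7, -0.3], 0.0, 1], [[-42.0, -1.7, -0.2], 0.0, 1], [[-42.0, -1.7, -0.2], 0.0, 1], [[-42.0, -1.7, -0.2], 0.0, 1], [[-33.6, -19.5, -15.7], 0.0, 1], [[-33.7, -19.6, -15.6], 0.0, 1]]
[[[-33.6, -19.5, -15.6], 0.0, 1], [[-33.7, -19.6, -15.6], 0.0, 1], [[-33.6, -19.5, -15.6], 0.0, 1], [[-33.6, -19.6, -15.6], 0.0, 1], [[-33.7, -19.5, -15.6], 0.0, 1], [[-33.6, -19.6, -15.7], 0.0, 1], [[-16.3, -35.0, -23.7], 0.0, 1], [[-16.4, -35.0, -23.7], 0.0, 1]]
[[[-16.3, -35.0, -23.8], 0.0, 1], [[-16.3, -35.1, -23.7], 0.0, 1], [[-16.3, -35.0, -23.7], 0.0, 1], [[-16.3, -35.0, -23.8], 0.0, 1], [[-16.3, -35.1, -23.7], 0.0, 1], [[-16.3, -35.0, -23.8], 0.0, 1], [[-16.3, -35.0, -23.7], 0.0, 1], [[5.8, -41.7, -13.9], 0.0, 1]]
[[[5.9, -41.6, -13.9], 0.0, 1], [[5.9, -41.6, -13.9], 0.0, 1], [[5.9, -41.6, -13.9], 0.0, 1], [[5.9, -41.7, -13.8], 0.0, 1], [[5.9, -41.6, -13.9], 0.0, 1], [[5.9, -41.6, -13.9], 0.0, 1], [[5.9, -41.6, -13.9], 0.0, 1]]
```

step_arm --commands '[[[-42, -1.7, 0], 0, 1], [[-42, -1.7, 0], 0, 1], [[-42, -1.7, 0], 0, 1], [[-42, -1.7, 0], 0, 1], [[-42, -1.7, 0], 0, 1], [[-42, -1.7, 0], 0, 1], [[-33.6, -19.5, -15.6], 0, 1], [[-33.6, -19.5, -15.6], 0, 1]]'

```text
clock: 24.0
tool_pos: [207.0, 611.6, 400.6]
tcp_rot: [0.215, -2.893, -0.829]
force: [0.6, 0.7, -0.2]
width: 85.5
grasp_force: 0.0
```

```bash
python3 o.py; python3 -c "
from plan import *
plan([(430,500,400),(640,150,400),(645,-195,320)],0)"
```

```text
24.0 [207.  611.6 400.6] [-1.507  0.448  0.595  1.759 -0.97   0.846  1.33 ]
[[-0.982 -0.102 -0.158]
 [-0.17   0.839  0.516]
 [ 0.08   0.534 -0.842]]
tilt to rack x deg 32.625404173163126 sideways 1.9744507559872524
[[[-33.4, -19.5, -15.4], 0.0, 1], [[-33.3, -19.4, -15.4], 0.0, 1], [[-33.4, -19.5, -15.4], 0.0, 1], [[-33.3, -19.4, -15.4], 0.0, 1], [[-33.4, -19.5, -15.3], 0.0, 1], [[-33.3, -19.4, -15.4], 0.0, 1], [[-16.3, -35.0, -23.8], 0.0, 1], [[-16.3, -35.1, -23.7], 0.0, 1]]
[[[-16.3, -35.0, -23.8], 0.0, 1], [[-16.3, -35.0, -23.8], 0.0, 1], [[-16.3, -35.0, -23.7], 0.0, 1], [[-16.3, -35.1, -23.8], 0.0, 1], [[-16.3, -35.0, -23.7], 0.0, 1], [[-16.3, -35.0, -23.8], 0.0, 1], [[-16.3, -35.1, -23.7], 0.0, 1], [[5.9, -41.6, -14.0], 0.0, 1]]
[[[5.9, -41.6, -13.9], 0.0, 1], [[5.9, -41.6, -13.9], 0.0, 1], [[6.0, -41.6, -14.0], 0.0, 1], [[5.9, -41.6, -13.9], 0.0, 1], [[5.9, -41.6, -13.9], 0.0, 1], [[5.9, -41.6, -14.0], 0.0, 1], [[6.0, -41.6, -13.9], 0.0, 1]]
```

step_arm --commands '[[[-33.4, -19.5, -15.4], 0, 1], [[-33.4, -19.5, -15.4], 0, 1], [[-33.4, -19.5, -15.4], 0, 1], [[-33.4, -19.5, -15.4], 0, 1], [[-33.4, -19.5, -15.4], 0, 1], [[-33.4, -19.5, -15.4], 0, 1], [[-16.3, -35, -23.8], 0, 1], [[-16.3, -35, -23.8], 0, 1]]'

```text
clock: 24.8
tool_pos: [476.2, 421.6, 400.1]
tcp_rot: [0.216, -2.893, -0.829]
force: [1.0, -0.9, -0.7]
width: 85.0
grasp_force: 0.0
```

```bash
python3 o.py; python3 -c "
from plan import *
plan([(640,150,400),(645,-195,320)],0)"
```

```text
24.8 [476.2 421.6 400.1] [-0.849  0.569  0.587  1.549 -0.937  1.256  1.76 ]
[[-0.982 -0.103 -0.158]
 [-0.171  0.839  0.516]
 [ 0.08   0.534 -0.842]]
tilt to rack x deg 32.62681860188954 sideways 1.9877346938796452
[[[-16.4, -35.0, -23.7], 0.0, 1], [[-16.3, -34.9, -23.7], 0.0, 1], [[-16.4, -35.0, -23.8], 0.0, 1], [[-16.3, -35.0, -23.7], 0.0, 1], [[-16.4, -35.0, -23.7], 0.0, 1], [[-16.4, -34.9, -23.7], 0.0, 1], [[-16.3, -35.0, -23.7], 0.0, 1], [[5.9, -41.6, -14.0], 0.0, 1]]
[[[6.0, -41.6, -13.9], 0.0, 1], [[5.9, -41.6, -13.9], 0.0, 1], [[6.0, -41.6, -14.0], 0.0, 1], [[5.9, -41.6, -13.9], 0.0, 1], [[6.0, -41.6, -13.9], 0.0, 1], [[5.9, -41.6, -14.0], 0.0, 1], [[6.0, -41.6, -13.9], 0.0, 1]]
```

step_arm --commands '[[[-16.4, -35, -23.7], 0, 1], [[-16.4, -35, -23.7], 0, 1], [[-16.4, -35, -23.7], 0, 1], [[-16.4, -35, -23.7], 0, 1], [[-16.4, -35, -23.7], 0, 1], [[-16.4, -35, -23.7], 0, 1], [[-16.4, -35, -23.7], 0, 1], [[6, -41.6, -14], 0, 1]]'

```text
clock: 25.6
tool_pos: [642.0, 106.9, 390.0]
tcp_rot: [0.218, -2.896, -0.829]
force: [1.5, -0.2, -0.8]
width: 85.4
grasp_force: 0.0
```

step_arm --commands '[[[6, -41.6, -14], 0, 1], [[6, -41.6, -14], 0, 1], [[6, -41.6, -14], 0, 1], [[6, -41.6, -14], 0, 1], [[6, -41.6, -14], 0, 1], [[6, -41.6, -14], 0, 1], [[6, -41.6, -14], 0, 1]]'

```text
clock: 26.3
tool_pos: [643.8, -195.5, 320.3]
tcp_rot: [0.215, -2.894, -0.83]
force: [0.8, 0.6, 0.1]
width: 85.4
grasp_force: 0.0
```

```bash
python3 o.py
python3 - <<'E'
from fit import *
c=cam("wrist");L=models.cut_out("wrist","pusher")
for r in L:print(r["score"],np.round(r["bbox"]))
if L:
    m=min(L,key=lambda r:abs(np.array(r["bbox"][:2])-proj(c,[[630,-110,30]])[0]).sum())["mask"].astype(np.float32)
    p,s=fit([(c,m)],PUSH,[631.5,-110,1.818]);print("wrist",p.round(3),s)
E
python3 -c "
from plan import *
plan([(653.6,-202.7,146),(639.5,-141.9,55.2)],0)"
```

```text
26.3 [ 643.8 -195.5  320.3] [ 0.246  0.982  0.567  0.901 -0.788  1.842  2.399]
[[-0.982 -0.102 -0.157]
 [-0.17   0.839  0.516]
 [ 0.079  0.534 -0.842]]
tilt to rack x deg 32.64280859826731 sideways 1.926146804360333
0.96 [185. 171.  73. 134.]
0.6 [131.  32. 121.  62.]
wrist [ 631.8   -111.078    1.826] 0.9400632977485657
[[[-6.7, -23.2, 35.5], 0.0, 1], [[-6.7, -23.2, 35.4], 0.0, 1], [[-6.7, -23.2, 35.5], 0.0, 1], [[-6.8, -23.2, 35.4], 0.0, 1], [[-1.2, 1.4, 36.7], 0.0, 1], [[-1.2, 1.5, 36.7], 0.0, 1], [[-1.2, 1.4, 36.7], 0.0, 1]]
```

```bash
python3 -c "
from plan import *
plan([(657.4,-200,147.4),(640.1,-143.2,54.8)],-0.11)"
```

```text
[[[-7.7, -22.5, 35.4], -0.11, 1], [[-5.2, -23.3, 35.3], 0.0, 1], [[-5.2, -23.2, 35.4], 0.0, 1], [[-5.2, -23.2, 35.3], 0.0, 1], [[-0.1, 0.0, 36.7], 0.0, 1], [[0.0, 0.1, 36.7], 0.0, 1], [[-0.0, 0.1, 36.6], 0.0, 1]]
```

step_arm --commands '[[[-7.7, -22.5, 35.4], -0.11, 1], [[-5.2, -23.3, 35.3], 0, 1], [[-5.2, -23.3, 35.3], 0, 1], [[-5.2, -23.3, 35.3], 0, 1], [[0, 0, 25], 0, 1], [[0, 0, 25], 0, 1], [[0, 0, 0], 0, 1]]'

```text
clock: 27.1
tool_pos: [651.8, -161.8, 106.4]
tcp_rot: [0.377, -2.896, -0.854]
force: [-0.6, 0.5, -0.3]
width: 85.4
grasp_force: 0.0
```

```bash
python3 o.py;  python3 -c "
from plan import *
plan([(640.1,-143.2,54.8)],0,mx=30)"
```

```text
27.1 [ 651.8 -161.8  106.4] [ 0.228  1.154  0.41   1.118 -0.77   1.458  2.626]
[[-0.964 -0.208 -0.163]
 [-0.263  0.812  0.521]
 [ 0.024  0.545 -0.838]]
tilt to rack x deg 33.01512803149701 sideways 2.2483399249452005
[[[2.6, -5.3, 27.4], 0.0, 1], [[2.5, -5.2, 27.4], 0.0, 1]]
```

step_arm --commands '[[[2.6, -5.3, 20], 0, 1], [[2.5, -5.2, 20], 0, 1], [[0, 0, 15], 0, 1], [[0, 0, 0], 0, 0], [[0, 0, 0], 0, -0.6], [[0, 0, 0], 0, -1], [[0, 0, 0], 0, -1], [[0, 0, 0], 0, -1]]' --newtons 60

```text
clock: 27.9
tool_pos: [642.0, -145.2, 59.3]
tcp_rot: [0.379, -2.901, -0.855]
force: [-6.1, 4.0, 21.1]
width: 12.4
grasp_force: 17.9
```

```bash
python3 o.py; sed -i 's/^rx=/print(o["width"],o["grasp_force"],o["force"].round(1));rx=/' o.py; python3 st.py pics/w6.png 32.7
```

```text
27.9 [ 642.  -145.2   59.3] [ 0.243  1.175  0.31   1.194 -0.732  1.325  2.636]
[[-0.965 -0.21  -0.159]
 [-0.263  0.812  0.521]
 [ 0.02   0.544 -0.839]]
tilt to rack x deg 32.964664804719 sideways 1.9681278104070494
clock 27.9 tcp [ 642.  -145.2   59.3] F [-6.1  4.  21.1] grip 17.897276438213208 pred pusher [ 650.63  -176.748   -1.305] rel [-261.372    5.679   -3.119]
fit pusher [ 658.484 -133.725   -1.735] iou 0.41312962770462036 rel [-221.507  -12.305   -3.549]
```

View pics/w6.png

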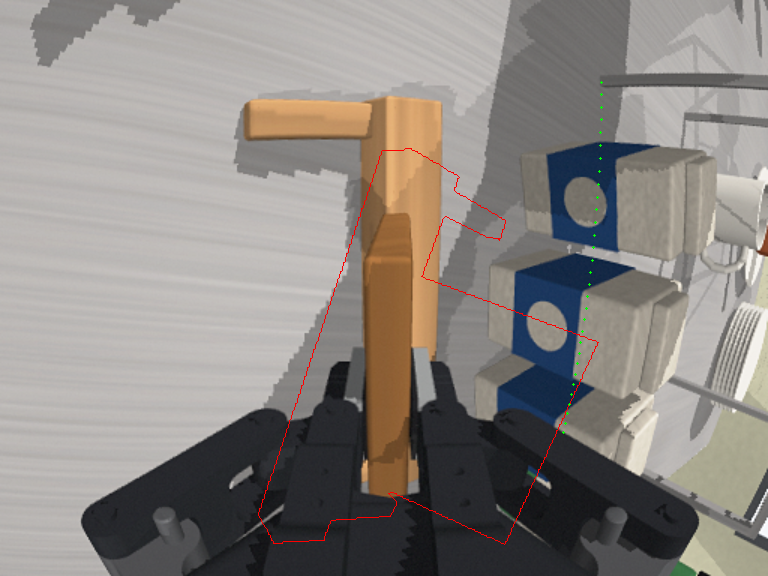

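The picture shows the board gripped flat between the pads (px 365–410, 220–490) with the tool tilted, the bar upright and level ahead, and the packets to the right. I'll lift it a hair and push.

step_arm --commands '[[[0, 0, 0], 0, -1], [[0.1, 2, -3], 0, -1], [[0.1, 2, -3], 0, -1], [[-0.2, 8.4, 5.4], 0, -1], [[-0.2, 8.4, 5.4], 0, -1], [[-0.2, 8.4, 5.4], 0, -1], [[-0.2, 4.2, 2.7], 0, -1], [[0, 0, 0], 0, -1]]'

```text
clock: 28.8
tool_pos: [633.5, -111.0, 64.0]
tcp_rot: [0.38, -2.902, -0.848]
force: [-0.0, 0.7, -2.8]
width: 11.5
grasp_force: 58.3
```

```bash
cat > ck.py <<'E'
from fit import *
rk=np.array([593.2,78.3,1.814])
o=monitor.get_obs();M=R.from_rotvec(o["tcp_rot"]).as_matrix()
print("tilt",np.degrees(np.arctan2(M[:,2]@[np.cos(1.814),np.sin(1.814),0],-M[2,2])),"yaw of tool x rel",(np.arctan2(-M[1,0],-M[0,0])-(rk[2]-np.pi/2)),"j7",o["joint_positions"][6])
def rel(p):
    c,s=np.cos(rk[2]),np.sin(rk[2]);d=np.array(p[:2])-rk[:2];return np.array([c*d[0]+s*d[1],-s*d[0]+c*d[1],p[2]-rk[2]]).round(3)
t=o["tool_pos"];g=rel([t[0],t[1],rk[2]]);print(o["clock"],"tcp rel",g[:2],"z",t[2].round(1),"F",o["force"].round(1),o["grasp_force"])
c=cam("wrist");L=models.cut_out("wrist","pusher")
p=T(rk,[[g[0]+35,g[1],0]])[0];p[2]=rk[2]
m=min(L,key=lambda r:abs(np.array(r["bbox"][:2])-proj(c,[[p[0],p[1],30]])[0]).sum())["mask"].astype(np.float32);m[225:]=0
def f(q):
    s=sil(c,PUSH,q*[1,1,.01]);s[225:]=0;return -iou(s,m)
q=p/[1,1,.01]
r=minimize(f,q,method="Nelder-Mead",options=dict(initial_simplex=np.vstack([q,q+np.diag([5,5,5])]),maxiter=150))
print("pusher fit",(r.x*[1,1,.01]).round(2),-r.fun,"rel",rel(r.x*[1,1,.01]))
E
python3 ck.py
```

```text
tilt 32.71620421687572 yaw of tool x rel 0.023451759462486732 j7 2.632192782085825
28.8 tcp rel [-193.456    6.468] z 64.0 F [-0.   0.7 -2.8] 58.278542160987854
pusher fit [622.56 -75.26   1.84] 0.9321334362030029 rel [-1.5611e+02  8.4860e+00  2.7000e-02]
```

step_arm --commands '[[[-0.2, 8.4, 5.4], 0.025, -1], [[-0.2, 8.4, 5.4], 0, -1], [[-0.2, 8.4, 5.4], 0, -1], [[-0.2, 8.4, 5.4], 0, -1], [[-0.2, 8.4, 5.4], 0, -1], [[-0.2, 8.4, 5.4], 0, -1], [[-0.2, 8.4, 5.4], 0, -1], [[-0.2, 8.4, 5.4], 0, -1]]'

```text
clock: 29.7
tool_pos: [617.3, -41.9, 64.2]
tcp_rot: [0.338, -2.912, -0.825]
force: [2.4, -12.8, 3.8]
width: 11.3
grasp_force: 60.3
```

```bash
python3 ck.py
```

```text
tilt 31.85220838752456 yaw of tool x rel -0.0033516860073705135 j7 2.611106965822179
29.7 tcp rel [-122.505    5.578] z 64.2 F [  2.4 -12.8   3.8] 60.32912492752075
pusher fit [606.15  -6.53   1.81] 0.9036712646484375 rel [-8.5457e+01  7.8580e+00 -2.0000e-03]
```

step_arm --commands '[[[-0.2, 8.4, 5.4], 0, -1], [[-0.2, 8.4, 5.4], 0, -1], [[-0.2, 8.4, 5.4], 0, -1], [[-0.2, 8.4, 5.4], 0, -1], [[-0.1, 4.2, 2.7], 0, -1], [[0, 0, 0], 0, -1]]'

```text
clock: 30.4
tool_pos: [607.4, 5.6, 63.7]
tcp_rot: [0.34, -2.909, -0.832]
force: [1.8, -6.6, -2.0]
width: 11.4
grasp_force: 59.3
```

```bash
python3 ck.py
python3 - <<'E'
from fit import *
im=[]
for n,(u,v) in(("scene",(200,100)),("side",(150,120))):
    c=cam(n);i=cv2.resize(c["image"][v:v+150,u:u+130],None,fx=3,fy=3,interpolation=cv2.INTER_CUBIC)
    for z in(0,200):
        for q in proj(c,T([593.2,78.3,1.814],[[0,y,z] for y in range(-150,151,10)])):cv2.circle(i,tuple(int(k) for k in (q+.5-[u,v])*3),1,(0,255,0),-1)
    im.append(i)
cv2.imwrite("pics/p1.png",np.hstack(im)[:,:,::-1])
E
```

```text
tilt 32.15544834460209 yaw of tool x rel -0.0015723135575017588 j7 2.6061824224913135
30.4 tcp rel [-73.973   3.762] z 63.7 F [ 1.8 -6.6 -2. ] 59.27579462528229
pusher fit [597.21  40.12   1.81] 0.9211820960044861 rel [-3.8026e+01  5.3010e+00 -7.0000e-03]
```

View pics/p1.png

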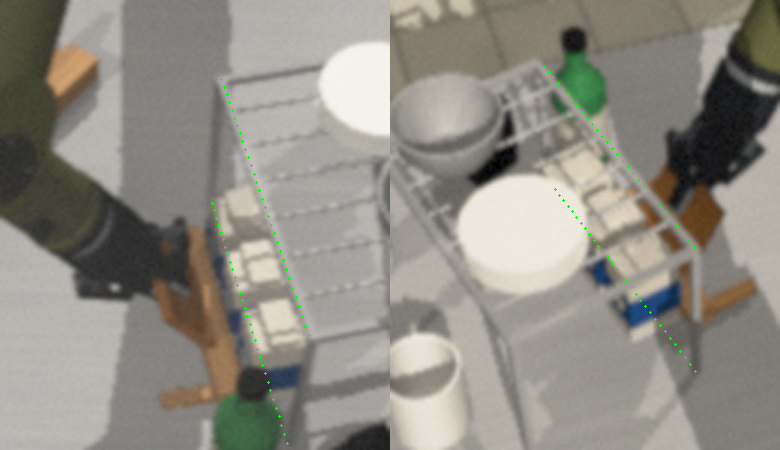

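The picture shows the three packets in one row against the bar, entering under the rack, with the dotted rack edge lying on the rail. About 23 mm remain.

step_arm --commands '[[[-0.1, 5, 3.2], 0, -1], [[-0.1, 5, 3.2], 0, -1], [[-0.1, 5, 3.2], 0, -1], [[-0.1, 3, 2], 0, -1], [[0, 0, 0], 0, -1], [[0, 0, 0], 0, -1]]'

```text
clock: 31.2
tool_pos: [603.1, 25.0, 63.7]
tcp_rot: [0.338, -2.911, -0.83]
force: [2.9, -9.1, 0.5]
width: 11.4
grasp_force: 59.7
```

```bash
python3 ck.py
python3 - <<'E'
from fit import *
rk=np.array([593.2,78.3,1.814]);cs=[(n,cam(n)) for n in("scene","wrist")]
pos={}
for n,c in cs:
    L=models.cut_out(n,"packet0");print(n,[(round(r["score"],2),np.round(r["bbox"]).astype(int).tolist()) for r in L])
# blue/white boundary on front faces seen in wrist view: report mask left edges
    U=np.zeros((384,512),bool)
    for r in L:
        d=proj(c,T(rk,[[30,y,60] for y in(-70,0,70)]))-r["bbox"][:2]
        if np.hypot(*d.T).min()<45:U|=r["mask"]
    # fit row: x offset & yaw of the three-packet row, union silhouette
    pos[n]=(c,U.astype(np.float32))
ys=[-69,0,72]
def f(q):
    t=0
    for n in("scene",):
        c,U=pos[n];s=0
        for k in range(3):s=np.maximum(s,sil(c,PACK,np.append(T(rk,[[q[0],q[1+k],0]])[0][:2],rk[2]+q[4]*.01)))
        # ignore area covered by rack/bottle lightly
        t-=iou(s,U)
    return t
q=np.array([20,-69,0,72,0.])
r=minimize(f,q,method="Nelder-Mead",options=dict(initial_simplex=np.vstack([q,q+np.diag([10,8,8,8,5])]),maxiter=250));print(r.x.round(1),-r.fun)
c=cs[1][1];im=cv2.resize(c["image"],None,fx=1.5,fy=1.5)
for z in(0,60):
    for u in proj(c,T(rk,[[0,y,z] for y in range(-150,151,10)]))*1.5:cv2.circle(im,tuple(int(k) for k in u),1,(0,255,0),-1)
cv2.imwrite("pics/p2.png",im[:,:,::-1])
E
```

```text
tilt 32.0666039485017 yaw of tool x rel -0.002865396138941323 j7 2.6028037174534875
31.2 tcp rel [-54.128   3.24 ] z 63.7 F [ 2.9 -9.1  0.5] 59.7295868396759
pusher fit [592.65  60.4    1.82] 0.9126368761062622 rel [-1.7237e+01  4.8400e+00  5.0000e-03]
scene [(0.92, [323, 261, 34, 41]), (0.9, [291, 195, 24, 29]), (0.88, [286, 177, 23, 32]), (0.65, [300, 215, 24, 35])]
wrist [(0.78, [358, 235, 137, 119]), (0.73, [362, 142, 145, 98]), (0.66, [353, 306, 94, 83])]
[ 25.  -73.1   4.3  68.4   2. ] 0.7150999307632446
```

View pics/p2.png

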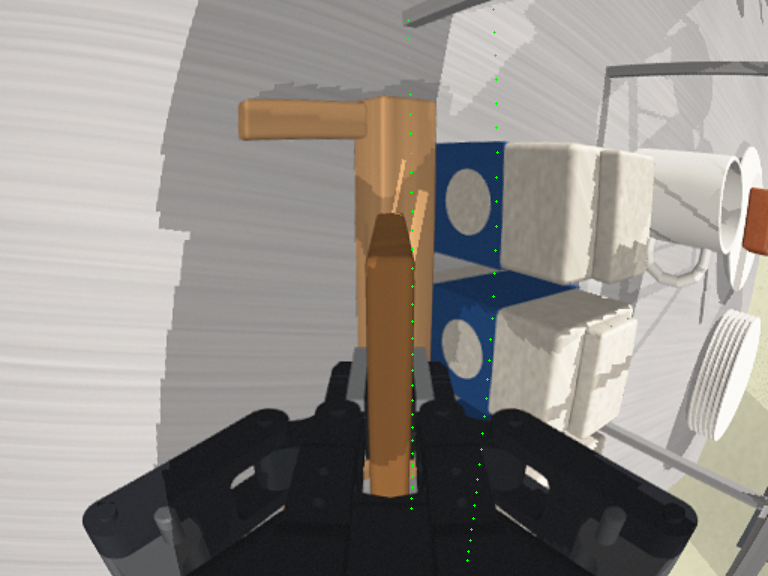

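The picture shows the bar flush against the packet fronts (px 435), which are square to it. The estimates put the fronts at -2 to -5 mm from the edge plane. I'll push 2 mm more and hold, then back off 3 cm, lower and go on back.

step_arm --commands '[[[0, 1.7, 1.1], 0, -1], [[0, 0, 0], 0, -1], [[0, 0, 0], 0, -1], [[0, 0, 0], 0, -1]]'

```text
clock: 31.9
tool_pos: [603.1, 25.1, 63.8]
tcp_rot: [0.338, -2.913, -0.827]
force: [3.5, -12.3, 3.4]
width: 11.3
grasp_force: 60.1
```

step_arm --commands '[[[0.1, -4.2, -2.7], 0, -1], [[0.1, -8.4, -5.4], 0, -1], [[0.2, -8.4, -5.4], 0, -1], [[0.2, -8.4, -5.4], 0, -1], [[0.2, -8.4, -5.4], 0, -1], [[0.2, -8.4, -5.4], 0, -1], [[0.2, -8.4, -5.4], 0, -1], [[0.2, -8.4, -5.4], 0, -1]]'

```text
clock: 32.7
tool_pos: [617.3, -42.3, 63.7]
tcp_rot: [0.341, -2.902, -0.843]
force: [0.9, -0.0, -3.3]
width: 11.1
grasp_force: 58.5
```

```bash
python3 ck.py
python3 - <<'E'
from fit import *
im=[]
for n,(u,v) in(("scene",(200,100)),("side",(150,120))):
    c=cam(n);i=cv2.resize(c["image"][v:v+150,u:u+130],None,fx=3,fy=3,interpolation=cv2.INTER_CUBIC);im.append(i)
    for L in models.cut_out(n,"packet0"):print(n,L["score"],np.round(L["bbox"]))
cv2.imwrite("pics/p3.png",np.hstack(im)[:,:,::-1])
c=cam("wrist")
for L in models.cut_out("wrist","packet0"):
    m=L["mask"];ys=np.where(m.any(1))[0];print("wrist",round(L["score"],2),np.round(L["bbox"]),[(int(y),int(np.where(m[y])[0][0])) for y in ys[5:-5:15]])
rk=[593.2,78.3,1.814]
print(proj(c,T(rk,[[0,y,0] for y in(-90,-60,-30,0,30,60,90)])).round(0).tolist())
E
```

```text
tilt 32.64170118472507 yaw of tool x rel 0.0006282277374891065 j7 2.606395939980852
32.7 tcp rel [-122.834    5.643] z 63.7 F [ 0.9 -0.  -3.3] 58.49939525127411
pusher fit [606.31  -6.61   1.82] 0.9317600131034851 rel [-8.5563e+01  7.7250e+00  3.0000e-03]
scene 0.92 [299. 216.  27.  35.]
scene 0.86 [285. 178.  24.  34.]
scene 0.81 [291. 195.  29.  31.]
scene 0.77 [323. 258.  31.  40.]
scene 0.58 [325. 181. 109. 135.]
side 0.81 [228. 219.  32.  39.]
side 0.7 [185. 173.  13.  19.]
side 0.63 [208. 179.  22.  19.]
side 0.57 [218. 203.  19.  30.]
wrist 0.74 [393. 217. 130.  93.] [(176, 332), (191, 330), (206, 328), (221, 327), (236, 349), (251, 390)]
wrist 0.6 [398. 138. 134.  77.] [(107, 333), (122, 332), (137, 332), (152, 331), (167, 377)]
wrist 0.56 [380. 278. 115.  83.] [(243, 330), (258, 324), (273, 322), (288, 374), (303, 401)]
[[325.0, 274.0], [328.0, 249.0], [330.0, 222.0], [331.0, 192.0], [333.0, 161.0], [334.0, 128.0], [334.0, 95.0]]
```

The packet fronts sit within about 1–3 px (1–3 mm) of the edge plane, and the row is straight. I'll back off a little more, set the pusher down and release.

step_arm --commands '[[[0.2, -8.4, -5.4], 0, -1], [[0, -1.2, 1.9], 0, -1], [[0, -1.2, 1.9], 0, -1], [[0, 0, 0], 0, -1], [[0, 0, 0], 0, -0.8], [[0, 0, 0], 0, -0.5], [[0, 0, 0], 0, 0], [[0, 0, 0], 0, 0.6]]' --newtons 20

```text
clock: 33.9
tool_pos: [619.3, -50.6, 59.2]
tcp_rot: [0.341, -2.901, -0.844]
force: [-0.3, -1.3, 0.6]
width: 49.3
grasp_force: 0.0
```

step_arm --commands '[[[0, 0, 0], 0, 1], [[0, 0, -20], 0, 1], [[0, 0, -40], 0, 1], [[0, 0, -40], 0, 1], [[0, 0, -40], 0, 1], [[0, 0, 0], 0, 1]]'

```text
clock: 34.5
tool_pos: [644.0, -128.7, 181.4]
tcp_rot: [0.34, -2.913, -0.833]
force: [-0.1, -0.7, -0.4]
width: 85.3
grasp_force: 0.0
```

```bash
python3 ck.py
python3 - <<'E'
from fit import *
rk=[593.2,78.3,1.814]
c=cam("wrist");im=cv2.resize(c["image"],None,fx=1.5,fy=1.5)
for u in proj(c,T(rk,[[0,y,0] for y in range(-150,151,5)]))*1.5:cv2.circle(im,tuple(int(k) for k in u),1,(0,255,0),-1)
cv2.imwrite("pics/end.png",im[:,:,::-1])
E
```

```text
tilt 32.12531391236297 yaw of tool x rel -0.0028010625043557724 j7 2.5071587431107876
34.5 tcp rel [-213.094    0.574] z 181.4 F [-0.1 -0.7 -0.4] 0.0
pusher fit [610.92 -22.04   1.79] 0.9320173263549805 rel [-1.01651e+02  6.95900e+00 -2.10000e-02]
```

View pics/end.png

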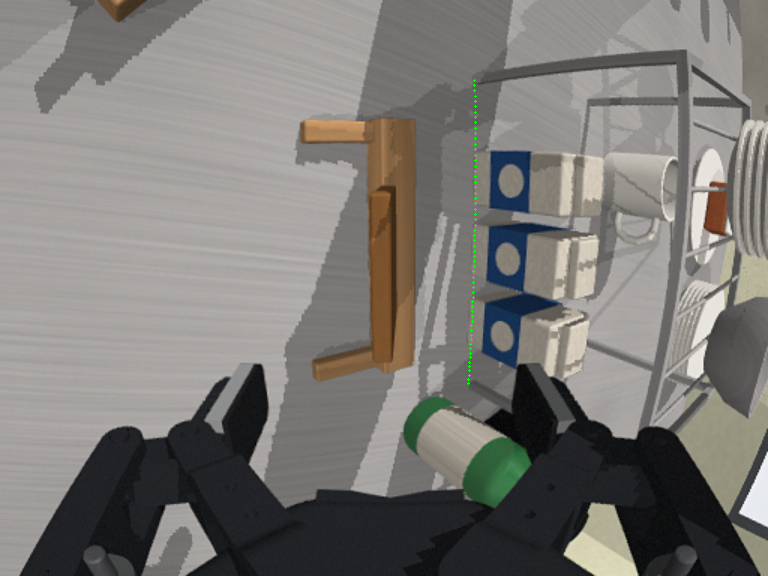

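The last picture shows the packets' front bottoms along the dotted edge line (px 475–490), square to it. The pusher lies flat about 10 cm back, and the bottle is standing. I'm handing in.

```bash
python3 -c "
from rig import robot
print(robot.close_job())"
```

```text
the job is handed in; nothing more can be done
None
```

The job is handed in at about 34.5 s of the 43 s. The three packets stand in a straight, square row with their fronts within about 3 mm of the rack's front edge, by my camera estimates. The pusher lies flat and released about 8–9 cm in front of the row. I saw no change in the bottle, jar or mug but did not re-measure them, and the hand-in call returned no verdict.

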